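Set out the tea station

TASK

Set out the self-service tea station: stand the stack of paper cups in the round wooden rest, the square steel canister in the square rest and the long wooden chopstick box in the long rest, each upright and flat on the floor of its rest, inside the rim. The chopstick box is in the middle of a stack: first lift the small carton off it and set it down on the cork mat, and only when the chopstick box is in its rest put the small carton back, in the middle of the big carton's top. Leave the big carton standing where it is.

Things in the scene. Friction and masses are not known exactly. Their poses are not given: they have to be found in the camera images.
- cups: Upright stack of nested white paper cups, round, 88 mm tall: foot 48 mm across, widening to 60 mm at 52 mm height; from 52 mm to the top the rims form an upright band 64 mm across to grip (the top cup is hollow). Loose, about 60 g. Origin: centre of its underside, z up.
- canister: Square brushed-steel tea canister, 60 x 60 mm, flat sides up to 79 mm height, with a small round lid knob (16 mm across) up to 89 mm. The lid does not come off. Loose, about 300 g. Origin: centre of its underside; x and y are square to its sides, z up.
- long_box: Long shut dark-wood chopstick box, 112 mm (its x) x 62 mm (its y) x 40 mm high; the lid does not come off. It starts lying about centrally on the big carton, about parallel to it, under the small carton. Loose, about 250 g. Origin: centre of its underside, z up.
- small_carton: Small white paper carton with a brown tape, shut, 80 mm (its x) x 50 mm (its y) x 38 mm high. It starts on top of the long box. Loose, about 120 g. Origin: centre of its underside, z up.
- big_carton: Big flat grey board carton with a pale tape, shut, 130 mm (its x) x 90 mm (its y) x 36 mm high, at the bottom of the stack. Loose, 800 g; it stays in place. Origin: centre of its underside, z up; its top is at z = 36 mm.
- round_rest: Fixed round wooden rest for the cups: 80 mm across outside, 64 mm inside, floor 5 mm above the table, rim 14 mm above the table. Origin: centre of its underside, on the table.
- square_rest: Fixed square wooden rest for the canister: 92 x 92 mm outside, 76 x 76 mm inside, floor 5 mm above the table, rim 14 mm above the table. Origin: centre of its underside, on the table; x and y are square to its sides.
- long_rest: Fixed oblong wooden rest for the chopstick box: 144 mm (its x) x 94 mm (its y) outside, 128 x 78 mm inside, floor 5 mm above the table, rim 14 mm above the table. Origin: centre of its underside, on the table.
- cork_mat: Fixed square cork mat lying on the table, 130 x 130 x 4 mm, on which to set the small carton aside. Origin: centre of its underside; its top is at z = 4 mm.
There are look-alikes about, which are no part of the job. Leave any green or red look-alike of the small_carton alone. What is shaped like the cups but purple or yellow is not meant.

How it is judged:
By the outcome, as a careful person would: the job done as asked, in the order asked, and still so for the second after the job is handed in, with the robot touching nothing.
It also fails if it takes over 131 s, if anything falls off the work surface, if the arm or the gripper's body presses on something with over 40 N, if the wrist force passes 120 N, or if a joint passes its speed limit or range.

ROBOT

A 6-joint arm with a two-finger parallel gripper is mounted at the origin on the work surface. World frame = base frame: x ahead of the robot, y to its left, z up, the work surface at z = 0. Lengths are in m, angles in degrees, forces in N, time in s.
With the tool pointing down it reaches from about 0.35 to 0.875 m from the base axis. Payload 4.2 kg.
Tool frame: the origin (TCP) lies midway between the tips of the shut fingers; the grasp point (between the pads) lies 19 mm behind it; z points along the fingers, y is the direction in which the jaws open and shut (so a half turn about z gives the same grasp; the last joint's range is limited). The gripper opens to 87 mm and grips with 3 to 60 N. Pads are 19 mm wide; open, the fingers measure 117 mm over their backs; the gripper's body (75 mm by 190 mm) begins 51 mm behind the grasp point.
Start: joints at [88.442, 22.042, 0.453, 0, -68.411, -14.817], TCP at [0.176, 0.6, 0.223] pointing down, gripper open.
Joint ranges: [-179.83, 179.83], [-69.29, 118.12], [-61.27, 80.66], [-181.25, 117.63], [-171.15, -9.14], [-177.46, 177.46]. Speed limits (degrees/s): [159.86, 159.86, 180, 180, 180, 180].

INTERFACE

Orientations are given as a 3x3 rotation matrix whose columns are the frame's x, y, z axes.
In Python, from station import sense, capture, calibration, finish_job gives the robot as it stands.
- The arm moves only by the tool carry_out, never from a script. Its argument "commands" is one flat list of numbers, 6 for each row, row after row: the shift along the tool's x, y, z in mm, then the turn, a rotation vector about the tool's x, y, z in rad. A call has 1 to 5 rows; each row shifts and turns the pose as measured when the row begins, along the tool's axes as they then stand; what a row does not reach is not made up. A row lasts 1/8 s, in which the tool goes at most 62.5 mm and 10.7 degrees, less where a joint would pass 70% of its speed; a pose out of reach is approached as far as the arm can. A call is refused whole if a number of a shift passes 62.5 or a number of a turn 0.188, either way. A call with a gripper value outside its range is refused whole. "grip" is the finger opening in mm, from 0 to 87, set as the call begins (left out, the last holds). The fingers move at their own pace and stop on an object; the grip force is fixed at half the most. Time passes only in rows, so rows that do not move let the fingers close. It gives the time, the measured TCP pose, the force and the opening at its end, in the units of the state.
- sense(): the state, without advancing time (a new reading comes with each control period).
- capture(name): name is "scene" or "top" or "wrist"; returns the picture (384x512x3 uint8, red, green, blue); there is no depth.
- calibration(name): a dict with "fx", "fy", "cx", "cy" (pixels), "dist" ([k1, k2, p1, p2, k3] as OpenCV has them; the pictures are not rectified), "rvec" (rotation vector, rad) and "tvec" (3), from world to camera coordinates, as OpenCV has them. Camera axes: x right, y down, z forward; pixel columns grow to the right and rows downward; lengths in m; the calibration is good to about 2 mm. A picture is of the moment at which its call begins: read the wrist's pose just before it. calibration takes no time and is no camera call; for the wrist camera it gives the pose at the moment of the call.
- finish_job(): hands the job in, once; it reports no verdict.
The state is a dict: "time_s": time; "joints": joint angles; "joint_velocities": joint speeds; "effort": joint torques, N m; "tcp_pos": TCP position; "ee_rot": TCP orientation; "wrist_force": force on the tool from outside, world axes, zero at the start; "moment": the same for the moment, N m; "gripper_width": opening from 0.0 (shut) to 1.0 (fully open).
Only numpy, scipy, OpenCV 4.12 (cv2) and the standard library are available. Lean on these libraries where they do the work, as an engineer would, in place of code of your own. Each camera call takes 0.05 s, during which the arm holds its last target.

## Working session

There is one attempt and no reset: what is moved stays moved. The work goes in short steps, Python scripts to look and compute and a tool call to move; the robot and the scene stay as the last step left them, time stands still between calls to the robot, and variables do not carry over. Pictures are saved under pics/ and viewed, and the job is handed in when it is done.

Besides the shell and the picture viewer there is one more tool, called after "Request:" in YAML: its name, and indented under it one key for each argument. carry_out: Moves the arm, as the interface text tells. Its arguments: {"type":"object","properties":{"commands":{"type":"array"},"grip":{"type":"number"}},"required":["commands"]}

```bash
ls; mkdir -p pics; python3 - <<'E'
from station import *
import cv2
for n in ("scene","top","wrist"):
    im=capture(n); cv2.imwrite(f"pics/{n}0.png",im[:,:,::-1]); print(n,calibration(n))
print(sense())
E
```

```text
pics
scene {'fx': 364.6033540697852, 'fy': 364.6033540697852, 'cx': 250.02038482210978, 'cy': 191.25575355603533, 'dist': array([-0.08839427,  0.        ,  0.        ,  0.        ,  0.        ]), 'rvec': array([ 1.30339657,  2.3354513 , -0.82289985]), 'tvec': array([ 0.30760031, -0.24847845,  1.34858745])}
top {'fx': 483.7253726451384, 'fy': 483.7253726451384, 'cx': 258.7406394243783, 'cy': 189.67796274833663, 'dist': array([0.00490824, 0.        , 0.        , 0.        , 0.        ]), 'rvec': array([ 2.1356866 , -2.15139655,  0.13897302]), 'tvec': array([-0.04485912,  0.49609138,  1.49947017])}
wrist {'fx': 275.59898890227436, 'fy': 275.59898890227436, 'cx': 257.1385011094864, 'cy': 189.0619935477808, 'dist': array([-0.05874028,  0.        ,  0.        ,  0.        ,  0.        ]), 'rvec': array([-1.75734082,  2.34552166,  0.36562109]), 'tvec': array([ 0.62433901, -0.03546097,  0.39246853])}
{'time_s': 0.15, 'joints': array([ 8.84396615e+01,  2.20791354e+01,  3.97857225e-01, -2.18670577e-02,
       -6.84119738e+01, -1.48177827e+01]), 'joint_velocities': array([ 0.08294686, -0.14665297,  0.32145545,  0.07233585, -0.07865823,
       -0.02549543]), 'effort': array([-5.46381500e-07, -3.91052914e+01,  1.87587243e+01,  4.22234327e+00,
        1.23925233e-02, -1.42713006e-04]), 'tcp_pos': array([0.17607265, 0.59920401, 0.22172402]), 'ee_rot': array([[ 9.59382047e-01, -2.82109780e-01, -3.99066022e-04],
       [-2.82110053e-01, -9.59380687e-01, -1.61726135e-03],
       [ 7.33890096e-05,  1.66415204e-03, -9.99998613e-01]]), 'wrist_force': array([0.28818818, 1.63378821, 0.18644155]), 'moment': array([-0.05826869,  0.00476258,  0.04509994]), 'gripper_width': 1.0012804378354339}
```

View pics/scene0.png

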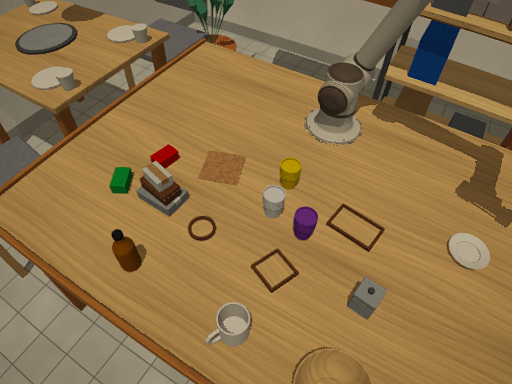

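View pics/top0.png

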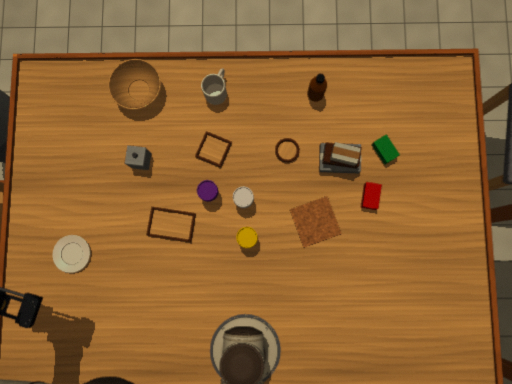

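View pics/wrist0.png

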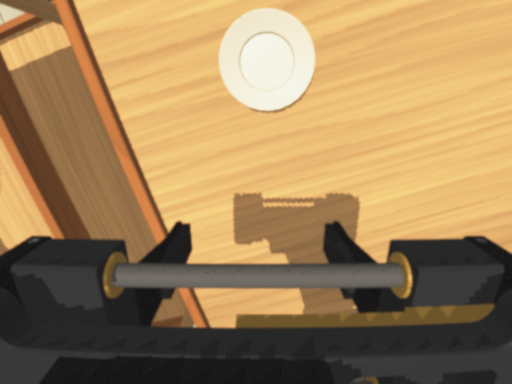

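The scene, top and wrist pictures show everything. In the top view the stack is near (340,158), the canister (137,157), the white cups (243,197) and the mat (316,221). The round rest is at (287,150), the square rest (214,150) and the long rest (171,224). Next I'll enlarge these.

```bash
python3 - <<'E'
import cv2
im=cv2.imread("pics/top0.png")
a=im[130:250,110:260]; cv2.imwrite("pics/topA.png",cv2.resize(a,None,fx=5,fy=5,interpolation=cv2.INTER_CUBIC))
a=im[130:250,260:400]; cv2.imwrite("pics/topB.png",cv2.resize(a,None,fx=5,fy=5,interpolation=cv2.INTER_CUBIC))
im=cv2.imread("pics/scene0.png")
a=im[150:230,130:250]; cv2.imwrite("pics/scA.png",cv2.resize(a,None,fx=6,fy=6,interpolation=cv2.INTER_CUBIC))
E
```

```text
(no output)
```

View pics/topA.png

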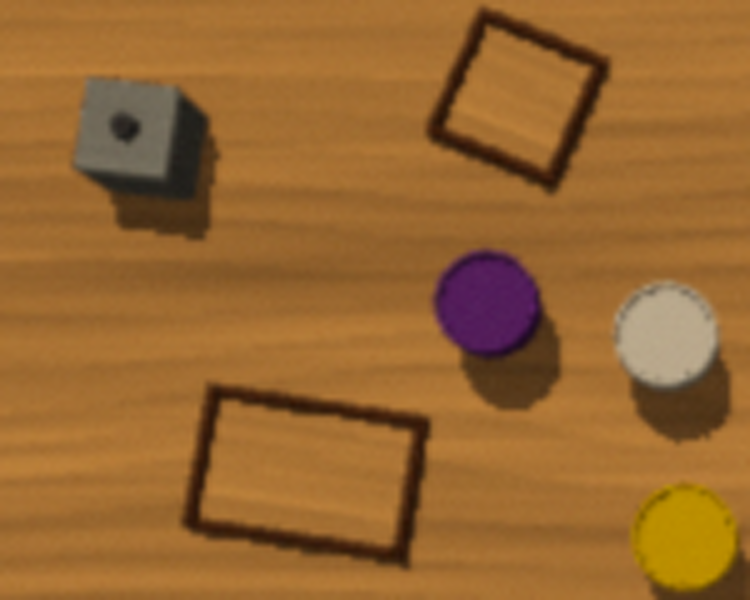

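View pics/topB.png

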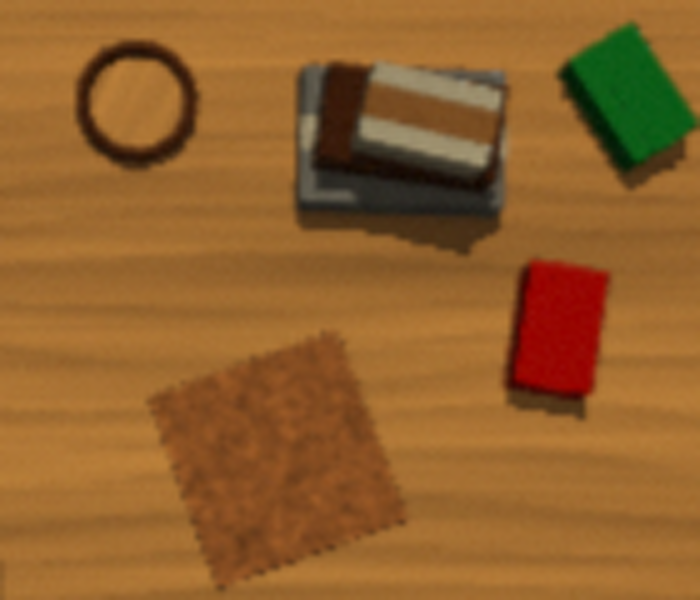

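View pics/scA.png

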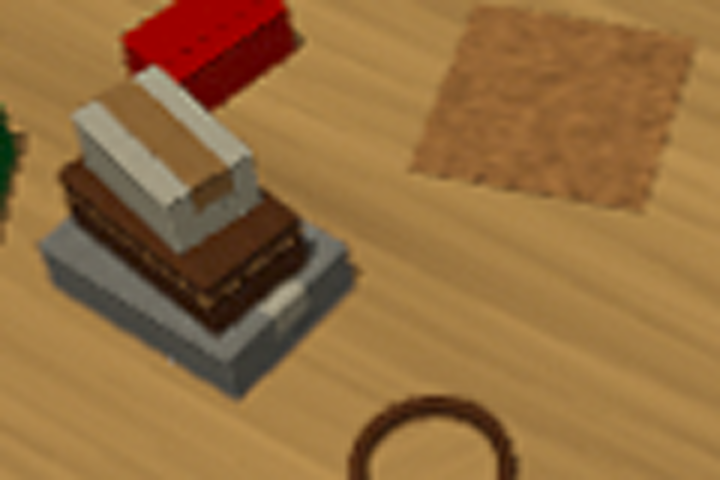

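```bash
cat > h.py <<'E'
import numpy as np, cv2
from scipy.optimize import least_squares
from station import *
def cal(n):
    c=calibration(n); K=np.array([[c['fx'],0,c['cx']],[0,c['fy'],c['cy']],[0,0,1.]])
    return K,np.array(c['dist'],float),np.array(c['rvec'],float),np.array(c['tvec'],float)
def back(C,px,z):
    K,d,r,t=C; px=np.array(px,float).reshape(-1,1,2)
    u=cv2.undistortPoints(px,K,d).reshape(-1,2); R=cv2.Rodrigues(r)[0]; o=-R.T@t
    ray=np.c_[u,np.ones(len(u))]@R
    return o+ray*((z-o[2])/ray[:,2])[:,None]
def proj(C,P):
    K,d,r,t=C; return cv2.projectPoints(np.array(P,float).reshape(-1,1,3),r,t,K,d)[0].reshape(-1,2)
def rect(C,px,z,sx,sy):
    """fit rect; px in order around"""
    px=np.array(px,float); B=back(C,px,z); c0=B[:,:2].mean(0)
    e=B[1]-B[0]; best=None
    loc=np.array([[-1,-1],[1,-1],[1,1],[-1,1]])*[sx/2,sy/2]
    def pts(p):
        c,s=np.cos(p[2]),np.sin(p[2]); return np.c_[p[:2]+loc@np.array([[c,s],[-s,c]]),np.full(4,z)]
    for perm in ([0,1,2,3],[1,2,3,0],[3,2,1,0],[2,1,0,3]):
      for a0 in np.arange(-90,180,45):
        r=least_squares(lambda p:(proj(C,pts(p))-px[perm]).ravel(),[*c0,np.radians(a0)],loss='linear')
        if best is None or r.cost<best.cost-1e-6: best=r
    ang=(np.degrees(best.x[2])+90)%180-90
    L=np.linalg.norm(np.roll(B,-1,0)-B,axis=1)*1000
    print("xy",best.x[:2].round(4),"xang",round(ang,1),"rms px",round(np.sqrt(best.cost*2/8),2),"sides",L.round(0))
    return best.x[:2],ang
def crop(n,name,box,f):
    im=capture(n)[:,:,::-1]; np.save("pics/"+name+".npy",im)
    x0,x1,y0,y1=box; cv2.imwrite(f"pics/{name}.png",cv2.resize(im[y0:y1,x0:x1],None,fx=f,fy=f,interpolation=cv2.INTER_CUBIC))
def cp(pts,x0,y0,f): return (np.array(pts,float)+.5)/f-.5+[x0,y0]
E
python3 - <<'E'
from h import *
C=cal("top"); A=lambda p:cp(p,110,130,5); B=lambda p:cp(p,260,130,5)
print("can");rect(C,A([(92,78),(180,88),(168,180),(76,165)]),.079,.06,.06)
print("sq");rect(C,A([(484,8),(609,62),(554,190),(429,133)]),.014,.092,.092)
print("long");rect(C,A([(210,384),(430,420),(405,565),(184,525)]),.014,.144,.094)
print("mat");rect(C,B([(150,400),(335,332),(407,520),(222,590)]),.004,.13,.13)
print("big");rect(C,B([(305,65),(505,70),(500,208),(298,208)]),.036,.13,.09)
print("small");rect(C,B([(375,62),(504,90),(491,167),(358,135)]),.114,.08,.05)
print("box");rect(C,B([(322,62),(506,95),(493,190),(317,165)]),.076,.112,.062)
print("cups",back(C,A([(666,335)]),.088)); print("round",back(C,B([(137,103)]),.014))
print("purple",back(C,A([(487,303)]),.088)); print("yellow",back(C,A([(685,537)]),.088))
E
```

```text
can
xy [0.6014 0.335 ] xang 82.2 rms px 0.51 sides [56. 59. 59. 56.]
sq
xy [0.633  0.0985] xang 66.2 rms px 0.35 sides [90. 92. 90. 90.]
long
xy [0.3897 0.2321] xang 80.2 rms px 0.29 sides [144.  93. 144.  91.]
mat
xy [ 0.3955 -0.2285] xang -70.2 rms px 0.38 sides [127. 128. 126. 129.]
big
xy [ 0.5985 -0.3085] xang 87.8 rms px 0.53 sides [128.  90. 128.  93.]
small
xy [ 0.5969 -0.3146] xang 76.5 rms px 0.36 sides [80. 48. 82. 47.]
box
xy [ 0.5962 -0.3069] xang 80.9 rms px 0.57 sides [116.  61. 110.  66.]
cups [[ 4.67243159e-01 -2.15889489e-04  8.80000000e-02]]
round [[ 0.62747243 -0.14095632  0.014     ]]
purple [[0.48787747 0.10944667 0.088     ]]
yellow [[ 0.34422369 -0.01145924  0.088     ]]
```

```bash
cat > plan.py <<'E'
import sys
from h import *
from scipy.spatial.transform import Rotation as R
def plan(wps,step=55,ang=9.5):
    """wps: list of (x,y,z,yaw) TCP mm,deg ; prints rows"""
    s=sense(); p=s['tcp_pos']*1000; r=R.from_matrix(s['ee_rot']); rows=[]
    print("now",p.round(1),"yaw",np.degrees(np.arctan2(s['ee_rot'][1,0],s['ee_rot'][0,0])).round(1),"F",s['wrist_force'].round(1),"w",round(87*s['gripper_width'],1),"t",s['time_s'])
    for w in wps:
        q=np.array(w[:3],float); y=np.radians(w[3]); c,sn=np.cos(y),np.sin(y)
        T=R.from_matrix(np.array([[c,sn,0],[sn,-c,0],[0,0,-1.]]))
        tot=(r.inv()*T).as_rotvec()
        n=max(1,int(np.ceil(np.linalg.norm(q-p)/step)),int(np.ceil(np.degrees(np.linalg.norm(tot))/ang)))
        d=(q-p)/n
        for i in range(n):
            sh=r.inv().apply(d); rows.append(np.r_[sh.round(1),(tot/n).round(3)]); r=r*R.from_rotvec(tot/n)
        p=q
    for i in range(0,len(rows),5):
        print("["+", ".join("%g"%(v+0) for row in rows[i:i+5] for v in row)+"]")
if __name__=="__main__":
    k={}
    a=sys.argv[1:]
    if a[0].startswith("s="): k['step']=float(a[0][2:]); a=a[1:]
    plan([tuple(map(float,x.split(","))) for x in a],**k)
E
python3 plan.py 597,-314,230,-103.5
```

```text
now [176.1 599.2 221.7] yaw -16.4 F [0.3 1.6 0.2] w 87.1 t 0.15
[34.8, 39.9, -0.4, 0, 0, 0.08, 37.9, 37, -0.4, 0, 0, 0.08, 40.7, 33.8, -0.4, 0, 0, 0.08, 43.3, 30.4, -0.4, 0, 0, 0.08, 45.6, 26.9, -0.4, 0, 0, 0.08]
[47.6, 23.2, -0.4, 0, 0, 0.08, 49.3, 19.3, -0.4, 0, 0, 0.08, 50.7, 15.3, -0.4, 0, 0, 0.08, 51.7, 11.2, -0.4, 0, 0, 0.08, 52.5, 7, -0.4, 0, 0, 0.08]
[52.9, 2.8, -0.4, 0, 0, 0.08, 52.9, -1.4, -0.4, 0, 0, 0.08, 52.6, -5.7, -0.4, 0, 0, 0.08, 52, -9.9, -0.4, 0, 0, 0.08, 51, -14, -0.4, 0, 0, 0.08]
[49.8, -18, -0.4, 0, 0, 0.08, 48.2, -21.9, -0.4, 0, 0, 0.08, 46.3, -25.7, -0.4, 0, 0, 0.08, 44, -29.3, -0.4, 0, 0, 0.08]
```

Request:
carry_out:
  commands: [35,40,-0.4,0,0,0.08,38,37,-0.4,0,0,0.08,41,34,-0.4,0,0,0.08,43,30,-0.4,0,0,0.08,46,27,-0.4,0,0,0.08]

```text
time_s: 0.78
tcp_pos: [0.2876, 0.3531, 0.2214]
ee_rot: [[0.769, -0.64, -0.001], [-0.64, -0.769, -0.006], [0.003, 0.005, -1.0]]
wrist_force: [1.6, -0.3, 0.4]
gripper_width: 1.0
```

Request:
carry_out:
  commands: [48,23,-0.4,0,0,0.08,49,19,-0.4,0,0,0.08,51,15,-0.4,0,0,0.08,52,11,-0.4,0,0,0.08,53,7,-0.4,0,0,0.08]

```text
time_s: 1.4
tcp_pos: [0.3982, 0.1023, 0.2249]
ee_rot: [[0.449, -0.893, 0.0], [-0.893, -0.449, -0.004], [0.004, 0.002, -1.0]]
wrist_force: [0.7, -0.7, -0.3]
gripper_width: 1.0
```

```bash
python3 plan.py 597,-314,230,-103.5
```

```text
now [398.2 102.3 224.9] yaw -63.3 F [ 0.7 -0.7 -0.3] w 87.0 t 1.4
[51.3, 1.1, -0.4, 0, 0, 0.078, 51.2, -2.9, -0.4, 0, 0, 0.078, 50.8, -6.9, -0.4, 0, 0, 0.078, 50.1, -10.9, -0.4, 0, 0, 0.078, 49.1, -14.7, -0.5, 0, 0, 0.078]
[47.8, -18.5, -0.5, 0, 0, 0.078, 46.2, -22.2, -0.5, 0, 0, 0.078, 44.4, -25.7, -0.5, 0, 0, 0.078, 42.2, -29.1, -0.5, 0, 0, 0.078]
```

Tracking is good.

Request:
carry_out:
  commands: [51,1,-0.4,0,0,0.078,51,-3,-0.4,0,0,0.078,51,-7,-0.4,0,0,0.078,50,-11,-0.4,0,0,0.078,49,-15,-0.5,0,0,0.078]

```text
time_s: 2.02
tcp_pos: [0.5096, -0.1377, 0.2282]
ee_rot: [[0.063, -0.998, 0.001], [-0.998, -0.063, -0.003], [0.003, -0.001, -1.0]]
wrist_force: [1.1, 0.2, 0.2]
gripper_width: 1.003
```

Request:
carry_out:
  commands: [48,-18.5,-0.5,0,0,0.078,46,-22,-0.5,0,0,0.078,44,-26,-0.5,0,0,0.078,42,-29,-0.5,0,0,0.078,0,0,0,0,0,0]

```text
time_s: 2.65
tcp_pos: [0.5965, -0.3333, 0.2268]
ee_rot: [[-0.262, -0.965, -0.003], [-0.965, 0.262, -0.001], [0.002, 0.003, -1.0]]
wrist_force: [-0.4, 0.6, -1.0]
gripper_width: 1.0
```

```bash
python3 plan.py 597,-314,230,-103.5; python3 - <<'E'
from h import *
crop("wrist","w1",(0,512,0,384),1.5)
C=cal("wrist"); R=cv2.Rodrigues(C[2])[0]; print(-R.T@C[3], R[2])
np.savez("pics/w1c.npz",*C)
E
```

```text
now [ 596.5 -333.3  226.8] yaw -105.2 F [-0.4  0.6 -1. ] w 87.0 t 2.65
[-18.7, 4.6, -3.2, 0.003, -0.002, -0.029]
[ 0.57562144 -0.41299964  0.38858633] [ 0.07528967  0.29374735 -0.95291341]
```

View pics/w1.png

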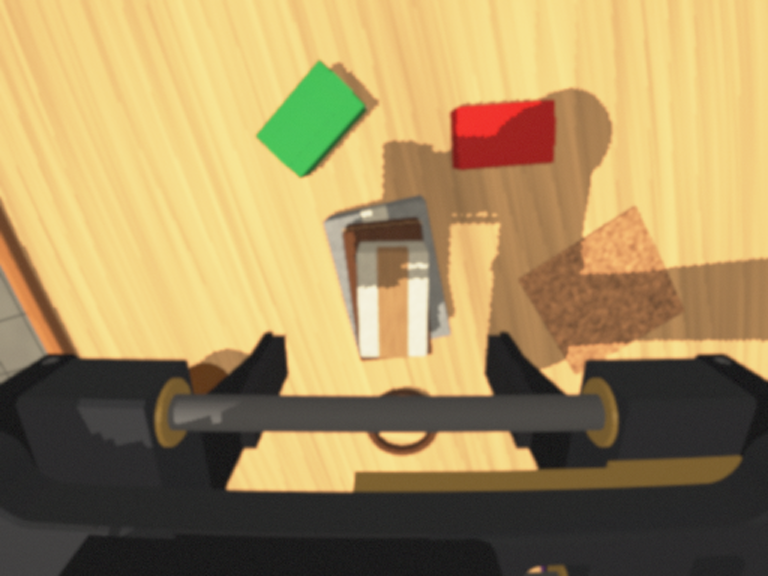

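The stack is in view around (390,290), with the red and green look-alikes above it and the mat on the right. I'll zoom in on the stack.

```bash
python3 - <<'E'
import numpy as np,cv2
im=np.load("pics/w1.npy"); cv2.imwrite("pics/w1z.png",cv2.resize(im[125:245,210:310],None,fx=5,fy=5,interpolation=cv2.INTER_CUBIC))
E
```

```text
(no output)
```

View pics/w1z.png

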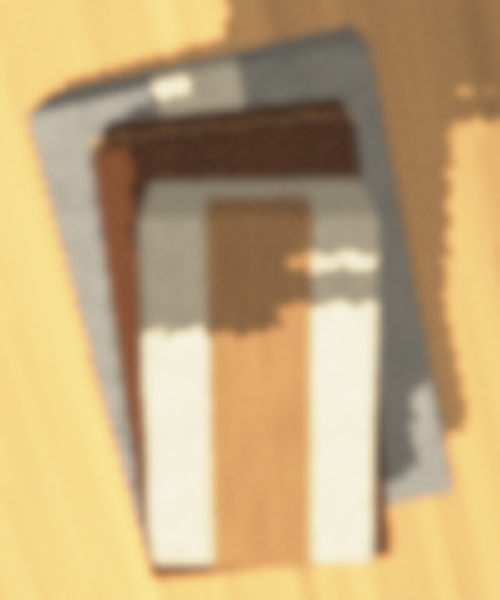

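```bash
python3 - <<'E'
from h import *
C=[v for v in np.load("pics/w1c.npz").values()]
f=lambda p:cp(p,210,125,5)
rect(C,f([(138,215),(379,212),(375,562),(157,568)]),.114,.08,.05)
print(back(C,f([(33,115),(362,38),(450,490)]),.036)) 
print(back(C,f([(98,150),(355,118)]),.076)) 
E
```

```text
xy [ 0.5965 -0.3109] xang 76.4 rms px 0.43 sides [49. 79. 48. 80.]
[[ 0.63979411 -0.37191344  0.036     ]
 [ 0.55364007 -0.3690027   0.036     ]
 [ 0.55878509 -0.24124822  0.036     ]]
[[ 0.62052417 -0.36498721  0.076     ]
 [ 0.56189069 -0.35687933  0.076     ]]
```

```bash
python3 plan.py s=40 596.7,-312,150,-103.6 596.7,-312,84,-103.6
```

```text
now [ 596.  -331.8  227.2] yaw -105.1 F [ 0.6 -0.  -0.1] w 87.2 t 2.7
[-9.7, 2.1, 38.6, 0.001, -0.001, -0.013, -9.7, 2.1, 38.6, 0.001, -0.001, -0.013, 0, 0, 33, 0, 0, 0, 0, 0, 33, 0, 0, 0]
```

Request:
carry_out:
  commands: [-9.7,2,38,0,0,-0.013,-9.7,2,38,0,0,-0.013,0,0,20,0,0,0,0,0,0,0,0,0]

```text
time_s: 3.2
tcp_pos: [0.5955, -0.3074, 0.1303]
ee_rot: [[-0.229, -0.973, -0.002], [-0.973, 0.229, -0.001], [0.001, 0.002, -1.0]]
wrist_force: [-0.5, -0.3, 0.8]
gripper_width: 0.999
```

```bash
python3 plan.py s=25 596.7,-312,84,-103.6
```

```text
now [ 595.5 -307.4  130.3] yaw -103.2 F [-0.5 -0.3  0.8] w 86.9 t 3.2
[2.1, -1.1, 23.1, 0.001, -0.001, 0.003, 2.1, -1.1, 23.1, 0.001, -0.001, 0.003]
```

Request:
carry_out:
  commands: [2,-1,22,0,0,0.006,2,-1,18,0,0,0,0,0,5,0,0,0,0,0,0,0,0,0]

```text
time_s: 3.7
tcp_pos: [0.5989, -0.3109, 0.0894]
ee_rot: [[-0.231, -0.973, 0.005], [-0.973, 0.231, -0.004], [0.002, -0.006, -1.0]]
wrist_force: [-0.2, -0.6, 0.2]
gripper_width: 0.999
```

Request:
carry_out:
  commands: [0,2,5,0,0,0,0,0,0,0,0,0]

```text
time_s: 3.95
tcp_pos: [0.5975, -0.3107, 0.0855]
ee_rot: [[-0.231, -0.973, 0.007], [-0.973, 0.231, -0.004], [0.003, -0.008, -1.0]]
wrist_force: [0.8, -0.1, 0.6]
gripper_width: 1.003
```

Request:
carry_out:
  commands: [0,0,0,0,0,0,0,0,0,0,0,0,0,0,0,0,0,0,0,0,0,0,0,0,0,0,0,0,0,0]
  grip: 40

```text
time_s: 4.58
tcp_pos: [0.5979, -0.311, 0.0865]
ee_rot: [[-0.231, -0.973, 0.009], [-0.973, 0.231, -0.005], [0.003, -0.01, -1.0]]
wrist_force: [0.4, 0.3, 0.4]
gripper_width: 0.572
```

```bash
python3 plan.py s=45 598,-311,150,-103.6 396,-228,120,-103.6 
```

```text
now [ 597.9 -311.    86.5] yaw -103.3 F [0.4 0.3 0.4] w 49.7 t 4.575
[0.1, -0.3, -31.8, -0.005, -0.001, 0.002, 0.1, -0.2, -31.8, -0.005, -0.001, 0.002, -6.6, 43.2, 6, 0, 0, 0, -6.6, 43.2, 6, 0, 0, 0, -6.6, 43.2, 6, 0, 0, 0]
[-6.6, 43.2, 6, 0, 0, 0, -6.6, 43.2, 6, 0, 0, 0]
```

Request:
carry_out:
  commands: [0,0,-32,-0.005,0,0.002,0,0,-32,-0.005,0,0.002,-7,43,6,0,0,0,-7,43,6,0,0,0,-7,43,6,0,0,0]

```text
time_s: 5.2
tcp_pos: [0.4755, -0.2589, 0.1313]
ee_rot: [[-0.236, -0.972, -0.003], [-0.972, 0.236, -0.001], [0.002, 0.003, -1.0]]
wrist_force: [0.7, 0.3, -1.4]
gripper_width: 0.572
```

Request:
carry_out:
  commands: [-7,43,6,0,0,0,-7,40,6,0,0,0,0,0,0,0,0,0]

```text
time_s: 5.58
tcp_pos: [0.3908, -0.2233, 0.1181]
ee_rot: [[-0.237, -0.972, -0.007], [-0.972, 0.237, 0.001], [0.001, 0.007, -1.0]]
wrist_force: [0.5, 0.1, -0.9]
gripper_width: 0.575
```

```bash
python3 plan.py s=40 396,-228,15,-103.6;python3 -c "
from h import *
crop('scene','s1',(0,512,0,384),1.5)" 
```

```text
now [ 390.8 -223.3  118.1] yaw -103.7 F [ 0.5  0.1 -0.9] w 50.0 t 5.575
[1.1, -2.3, 34.3, 0.002, 0, -0.001, 1.1, -2.2, 34.3, 0.002, 0, -0.001, 1.1, -2.1, 34.3, 0.002, 0, -0.001]
```

View pics/s1.png

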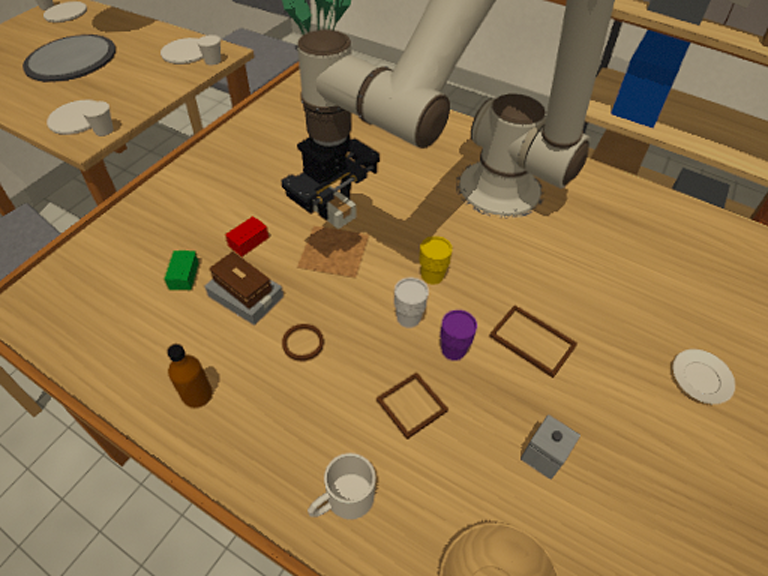

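The scene picture shows the carton held at (340,208) above the mat at (333,248). The box is undisturbed on the big carton at (242,280). I'll lower it now.

Request:
carry_out:
  commands: [1,-2,34,0.002,0,0,1,-2,32,0.002,0,0,1,-2,22,0,0,0,0,0,0,0,0,0]

```text
time_s: 6.12
tcp_pos: [0.4056, -0.2305, 0.0303]
ee_rot: [[-0.235, -0.972, 0.009], [-0.972, 0.235, -0.004], [0.002, -0.01, -1.0]]
wrist_force: [-0.4, 0.8, -1.2]
gripper_width: 0.573
```

Request:
carry_out:
  commands: [0,8,10,0.009,0.002,0,0,0,0,0,0,0]

```text
time_s: 6.38
tcp_pos: [0.4008, -0.2294, 0.0214]
ee_rot: [[-0.234, -0.972, 0.021], [-0.972, 0.234, -0.009], [0.004, -0.023, -1.0]]
wrist_force: [0.5, 0.7, -1.1]
gripper_width: 0.568
```

Request:
carry_out:
  commands: [0,0,4,0,0,0,0,0,0,0,0,0]

```text
time_s: 6.62
tcp_pos: [0.4037, -0.2301, 0.019]
ee_rot: [[-0.233, -0.972, 0.026], [-0.972, 0.233, -0.011], [0.004, -0.028, -1.0]]
wrist_force: [0.2, 0.7, -1.3]
gripper_width: 0.574
```

```bash
python3 plan.py s=40 398,-229,18,-103.6;python3 plan.py s=40 398,-229,15,-103.6
```

```text
now [ 403.7 -230.1   19. ] yaw -103.5 F [ 0.2  0.7 -1.3] w 49.9 t 6.625
[0.3, 5.8, 0.8, -0.028, -0.004, 0.002]
now [ 403.7 -230.1   19. ] yaw -103.5 F [ 0.2  0.7 -1.3] w 49.9 t 6.625
[0.2, 5.9, 3.8, -0.028, -0.004, 0.002]
```

Request:
carry_out:
  commands: [0,6,0,-0.028,-0.004,0,0,0,0,0,0,0]

```text
time_s: 6.88
tcp_pos: [0.3984, -0.2288, 0.0196]
ee_rot: [[-0.233, -0.973, -0.0], [-0.973, 0.233, 0.0], [-0.0, 0.0, -1.0]]
wrist_force: [-0.2, -0.3, -1.5]
gripper_width: 0.572
```

```bash
python3 plan.py s=40 398,-229,15,-103.6
```

```text
now [ 398.4 -228.8   19.6] yaw -103.5 F [-0.2 -0.3 -1.5] w 49.8 t 6.875
[0.3, 0.4, 4.6, 0, 0, 0.002]
```

Request:
carry_out:
  commands: [0,0,4,0,0,0,0,0,2,0,0,0]

```text
time_s: 7.12
tcp_pos: [0.3986, -0.2288, 0.0143]
ee_rot: [[-0.233, -0.973, -0.0], [-0.973, 0.233, -0.0], [0.0, 0.0, -1.0]]
wrist_force: [-4.9, 4.1, 17.8]
gripper_width: 0.574
```

Request:
carry_out:
  commands: [0,0,2,0,0,0,0,0,0,0,0,0]

```text
time_s: 7.38
tcp_pos: [0.3986, -0.2289, 0.0145]
ee_rot: [[-0.232, -0.973, 0.0], [-0.973, 0.232, -0.001], [0.001, -0.0, -1.0]]
wrist_force: [-0.3, 1.0, -1.9]
gripper_width: 0.574
```

Request:
carry_out:
  commands: [0,0,0.5,0,0,0,0,0,0,0,0,0,0,0,0,0,0,0]
  grip: 87

```text
time_s: 7.75
tcp_pos: [0.3988, -0.229, 0.0136]
ee_rot: [[-0.232, -0.973, -0.0], [-0.973, 0.232, -0.001], [0.001, -0.0, -1.0]]
wrist_force: [-0.0, -0.1, 0.2]
gripper_width: 0.824
```

Request:
carry_out:
  commands: [0,0,0,0,0,0,0,0,0,0,0,0]

```text
time_s: 8.0
tcp_pos: [0.3987, -0.229, 0.0134]
ee_rot: [[-0.232, -0.973, -0.0], [-0.973, 0.232, -0.001], [0.001, 0.0, -1.0]]
wrist_force: [-0.4, -0.4, -0.6]
gripper_width: 0.978
```

```bash
python3 plan.py s=45 399,-229,130,-103.6 598,-330,200,-99.5
```

```text
now [ 398.7 -229.    13.4] yaw -103.4 F [-0.4 -0.4 -0.6] w 85.1 t 8.0
[0, -0.1, -38.9, 0, 0, 0.001, 0, -0.1, -38.9, 0, 0, 0.001, 0, -0.1, -38.9, 0, 0, 0.001, 8.6, -36.2, -11.7, 0, 0, -0.012, 9, -36.1, -11.7, 0, 0, -0.012]
[9.4, -36, -11.7, 0, 0, -0.012, 9.9, -35.9, -11.7, 0, 0, -0.012, 10.3, -35.7, -11.7, 0, 0, -0.012, 10.7, -35.6, -11.7, 0, 0, -0.012]
```

Request:
carry_out:
  commands: [0,0,-39,0,0,0,0,0,-39,0,0,0,0,0,-39,0,0,0,9,-36,-12,0,0,-0.012,9,-36,-12,0,0,-0.012]

```text
time_s: 8.62
tcp_pos: [0.4634, -0.2624, 0.1578]
ee_rot: [[-0.207, -0.978, -0.005], [-0.978, 0.207, 0.0], [0.001, 0.005, -1.0]]
wrist_force: [0.4, 0.2, -0.1]
gripper_width: 1.003
```

Request:
carry_out:
  commands: [9,-36,-12,0,0,-0.012,10,-36,-12,0,0,-0.012,10,-36,-12,0,0,-0.012,11,-34,-10,0,0,-0.012,0,0,0,0,0,0]

```text
time_s: 9.25
tcp_pos: [0.6006, -0.3314, 0.2039]
ee_rot: [[-0.159, -0.987, -0.004], [-0.987, 0.159, 0.001], [-0.0, 0.004, -1.0]]
wrist_force: [-0.9, 0.5, -0.4]
gripper_width: 0.998
```

```bash
python3 plan.py 597,-307,120,-99; python3 - <<'E'
from h import *
C=cal("wrist");np.savez("pics/w2c.npz",*C)
crop("wrist","w2",(0,512,0,384),1.5)
im=np.load("pics/w2.npy");cv2.imwrite("pics/w2z.png",cv2.resize(im[120:250,190:320],None,fx=4.5,fy=4.5,interpolation=cv2.INTER_CUBIC))
crop("top","t2",(260,400,130,250),5)
E
```

```text
now [ 600.6 -331.4  203.9] yaw -99.2 F [-0.9  0.5 -0.4] w 86.9 t 9.25
[-11.8, 3.5, 41.9, 0.002, 0, -0.001, -11.8, 3.6, 41.9, 0.002, 0, -0.001]
```

View pics/w2.png

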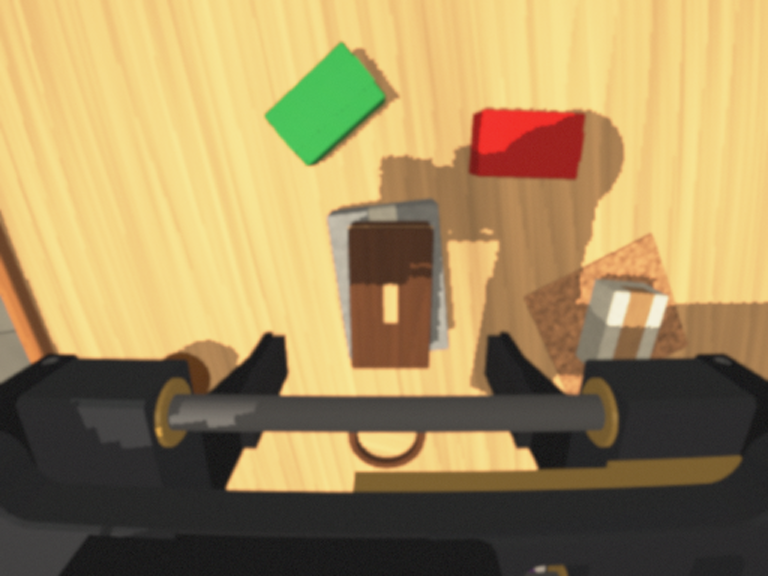

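View pics/w2z.png

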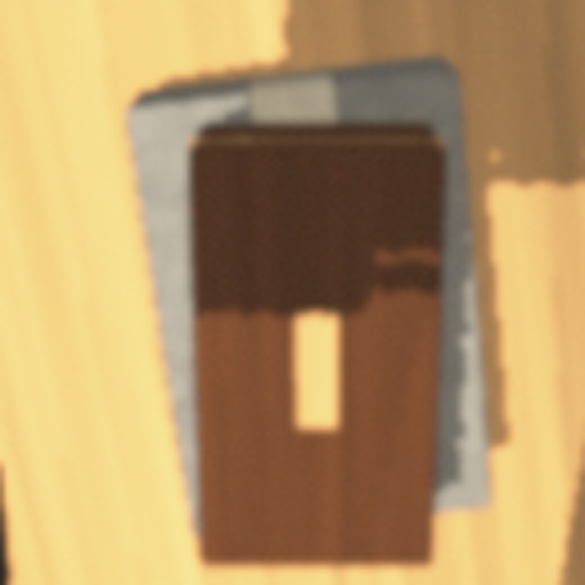

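View pics/t2.png

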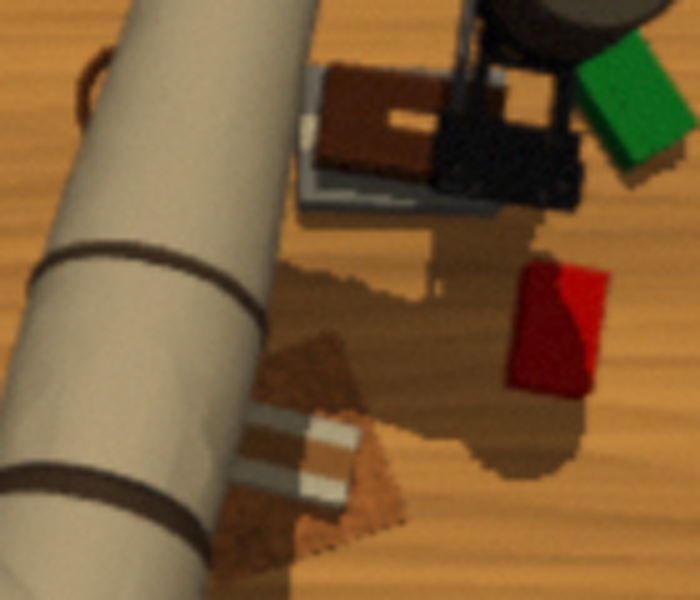

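The box is now uncovered, with its top corners in the zoom at about (190,148), (445,146), (433,562) and (203,562). The carton stands on the mat.

```bash
python3 - <<'E'
from h import *
C=[v for v in np.load("pics/w2c.npz").values()]
f=lambda p:cp(p,190,120,4.5)
rect(C,f([(190,148),(445,146),(433,562),(203,562)]),.076,.112,.062)
print(back(C,f([(131,107),(455,68),(490,505)]),.036)) 
im=np.load("pics/w2.npy");cv2.imwrite("pics/w2y.png",cv2.resize(im[160:260,340:470],None,fx=4.5,fy=4.5,interpolation=cv2.INTER_CUBIC))
E
```

```text
xy [ 0.6009 -0.3085] xang 81.2 rms px 0.92 sides [ 60. 110.  60. 109.]
[[ 0.64013549 -0.37419278  0.036     ]
 [ 0.55402595 -0.3707546   0.036     ]
 [ 0.55922223 -0.24294248  0.036     ]]
```

```bash
python3 plan.py 599.5,-307.5,110,-98.8
```

```text
now [ 598.5 -330.3  203.5] yaw -99.2 F [-0.6 -0.3 -0.9] w 86.9 t 9.35
[-11.3, 1, 46.8, 0.003, 0, -0.003, -11.3, 1.1, 46.8, 0.003, 0, -0.003]
```

Request:
carry_out:
  commands: [-11,1,46,0.003,0,-0.003,-11,1,46,0.003,0,-0.003,0,0,0,0,0,0]

```text
time_s: 9.72
tcp_pos: [0.5967, -0.3067, 0.1106]
ee_rot: [[-0.154, -0.988, -0.001], [-0.988, 0.154, 0.001], [-0.001, 0.001, -1.0]]
wrist_force: [0.3, 0.1, 0.7]
gripper_width: 1.001
```

```bash
python3 plan.py s=25 599.5,-307.5,50,-98.8
```

```text
now [ 596.7 -306.7  110.6] yaw -98.8 F [0.3 0.1 0.7] w 87.1 t 9.725
[0.1, -1, 20.2, 0, 0, 0, 0.1, -1, 20.2, 0, 0, 0, 0.1, -1, 20.2, 0, 0, 0]
```

Request:
carry_out:
  commands: [0,-1,20,0,0,0,0,-1,20,0,0,0,0,-1,12,0,0,0,0,0,0,0,0,0]

```text
time_s: 10.22
tcp_pos: [0.6026, -0.3094, 0.0665]
ee_rot: [[-0.152, -0.988, 0.01], [-0.988, 0.152, -0.005], [0.003, -0.01, -1.0]]
wrist_force: [1.0, -0.5, -1.0]
gripper_width: 0.998
```

```bash
python3 plan.py s=25 599.5,-307.5,49,-98.8
```

```text
now [ 602.6 -309.4   66.5] yaw -98.7 F [ 1.  -0.5 -1. ] w 86.9 t 10.225
[-1.5, 3.5, 17.4, -0.01, -0.003, 0.001]
```

Request:
carry_out:
  commands: [-1.5,3.5,14,-0.012,-0.003,0,0,0,2,0,0,0,0,0,0,0,0,0]

```text
time_s: 10.6
tcp_pos: [0.6005, -0.308, 0.0521]
ee_rot: [[-0.151, -0.988, 0.001], [-0.988, 0.151, -0.001], [0.001, -0.001, -1.0]]
wrist_force: [-0.1, 0.2, 0.3]
gripper_width: 1.0
```

```bash
python3 plan.py s=25 599.5,-307.5,49,-98.8
```

```text
now [ 600.5 -308.    52.1] yaw -98.7 F [-0.1  0.2  0.3] w 87.0 t 10.6
[-0.4, 1, 3.1, -0.001, -0.001, 0.002]
```

Request:
carry_out:
  commands: [-0.4,1,3,0,0,0,0,0,0,0,0,0]

```text
time_s: 10.85
tcp_pos: [0.5997, -0.3075, 0.0493]
ee_rot: [[-0.151, -0.988, 0.002], [-0.988, 0.151, -0.001], [0.001, -0.002, -1.0]]
wrist_force: [-0.1, -0.7, 0.3]
gripper_width: 1.001
```

Request:
carry_out:
  commands: [0,0,0,0,0,0,0,0,0,0,0,0,0,0,0,0,0,0,0,0,0,0,0,0,0,0,0,0,0,0]
  grip: 50

```text
time_s: 11.48
tcp_pos: [0.6, -0.3076, 0.0496]
ee_rot: [[-0.151, -0.989, 0.003], [-0.989, 0.151, -0.001], [0.001, -0.003, -1.0]]
wrist_force: [0.0, -0.6, 0.3]
gripper_width: 0.71
```

```bash
python3 plan.py 599,-308,140,-98.7 
```

```text
now [ 600.  -307.6   49.6] yaw -98.7 F [ 0.  -0.6  0.3] w 61.7 t 11.475
[0.3, 0.4, -45.2, -0.001, -0.001, 0, 0.3, 0.4, -45.2, -0.001, -0.001, 0]
```

Request:
carry_out:
  commands: [0,0,-30,0,0,0,0,0,-45,0,0,0,0,0,-45,0,0,0,0,0,-10,0,0,0]

```text
time_s: 11.98
tcp_pos: [0.5968, -0.3061, 0.1776]
ee_rot: [[-0.153, -0.988, -0.008], [-0.988, 0.153, 0.004], [-0.002, 0.009, -1.0]]
wrist_force: [0.5, -0.2, -2.3]
gripper_width: 0.712
```

```bash
python3 plan.py 390,232,165,-99.8 ; python3 -c "
from h import *
crop('scene','s2',(0,512,0,384),1.5)"
```

```text
now [ 596.8 -306.1  177.6] yaw -98.8 F [ 0.5 -0.2 -2.3] w 61.9 t 11.975
[-45.5, 26, 1.5, 0.001, 0, 0.002, -45.4, 26.1, 1.4, 0.001, 0, 0.002, -45.4, 26.2, 1.4, 0.001, 0, 0.002, -45.3, 26.3, 1.4, 0.001, 0, 0.002, -45.3, 26.3, 1.4, 0.001, 0, 0.002]
[-45.3, 26.4, 1.3, 0.001, 0, 0.002, -45.2, 26.5, 1.3, 0.001, 0, 0.002, -45.2, 26.6, 1.3, 0.001, 0, 0.002, -45.1, 26.6, 1.2, 0.001, 0, 0.002, -45.1, 26.7, 1.2, 0.001, 0, 0.002]
[-45.1, 26.8, 1.2, 0.001, 0, 0.002]
```

View pics/s2.png

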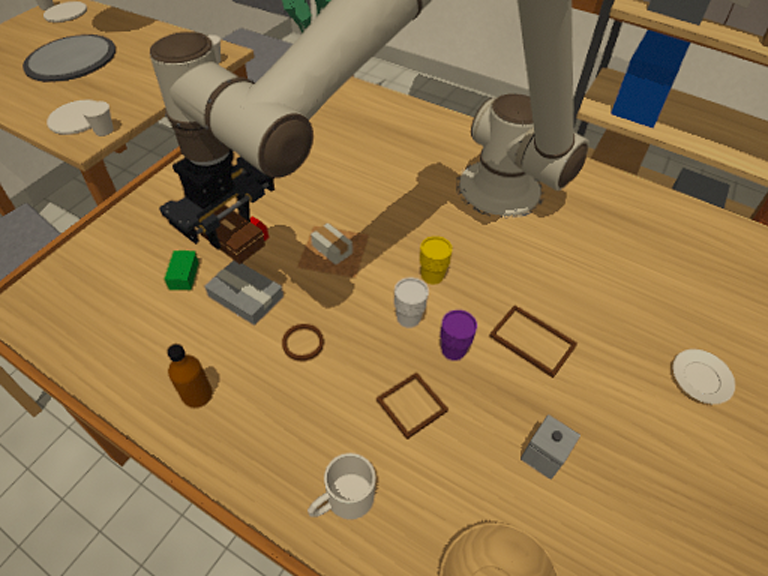

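The box at (240,238) is lifted clear, and the big carton at (245,290) hasn't moved. The carton is on the mat at (330,245). I'll carry the box to the long rest.

Request:
carry_out:
  commands: [-45,26,1.5,0.001,0,0.002,-45,26,1.5,0.001,0,0.002,-45,26,1.5,0.001,0,0.002,-45,26,1.5,0,0,0.002,-45,26,1.5,0,0,0.002]

```text
time_s: 12.65
tcp_pos: [0.495, -0.0582, 0.1593]
ee_rot: [[-0.173, -0.985, -0.027], [-0.985, 0.173, 0.008], [-0.003, 0.028, -1.0]]
wrist_force: [1.2, -0.0, -2.0]
gripper_width: 0.71
```

Request:
carry_out:
  commands: [-45,26.5,1.3,0,0,0.002,-45,26.5,1.3,0,0,0.002,-45,26.5,1.3,0,0,0.002,-40,26.5,1,0,0,0.002,0,0,0,0,0,0]

```text
time_s: 13.28
tcp_pos: [0.4103, 0.1384, 0.1489]
ee_rot: [[-0.179, -0.983, -0.045], [-0.984, 0.179, 0.003], [0.005, 0.044, -0.999]]
wrist_force: [0.2, -0.5, -2.5]
gripper_width: 0.709
```

```bash
python3 plan.py 390,232,90,-99.8
```

```text
now [410.3 138.4 148.9] yaw -100.3 F [ 0.2 -0.5 -2.5] w 61.7 t 13.275
[-29.6, 11.4, 20, 0.015, -0.002, -0.003, -29.6, 11.6, 19.9, 0.015, -0.002, -0.003, -29.6, 11.8, 19.7, 0.015, -0.002, -0.003]
```

```bash
python3 plan.py s=40 390,232,130,-99.8
```

```text
now [410.3 138.4 148.9] yaw -100.3 F [ 0.2 -0.5 -2.5] w 61.7 t 13.275
[-29.5, 12, 6.7, 0.015, -0.002, -0.003, -29.5, 12, 6.5, 0.015, -0.002, -0.003, -29.6, 12, 6.4, 0.015, -0.002, -0.003]
```

Request:
carry_out:
  commands: [-29.5,12,6.5,0.015,-0.002,-0.003,-29.5,12,6.5,0.015,-0.002,-0.003,-29.5,12,6.5,0.015,-0.002,-0.003,0,0,0,0,0,0,0,0,0,0,0,0]

```text
time_s: 13.9
tcp_pos: [0.3862, 0.2281, 0.1228]
ee_rot: [[-0.175, -0.985, -0.009], [-0.985, 0.175, -0.01], [0.011, 0.008, -1.0]]
wrist_force: [-0.6, -0.2, -2.7]
gripper_width: 0.706
```

```bash
python3 plan.py s=40 390,232,60,-99.8;  python3 - <<'E'
from h import *
C=cal("wrist");np.savez("pics/w3c.npz",*C)
crop("wrist","w3",(0,512,0,384),1.5)
E
```

```text
now [386.2 228.1 122.8] yaw -100.1 F [-0.6 -0.2 -2.7] w 61.4 t 13.9
[-2.6, -1.8, 31.4, 0.004, -0.006, -0.002, -2.4, -1.7, 31.4, 0.004, -0.006, -0.002]
```

View pics/w3.png

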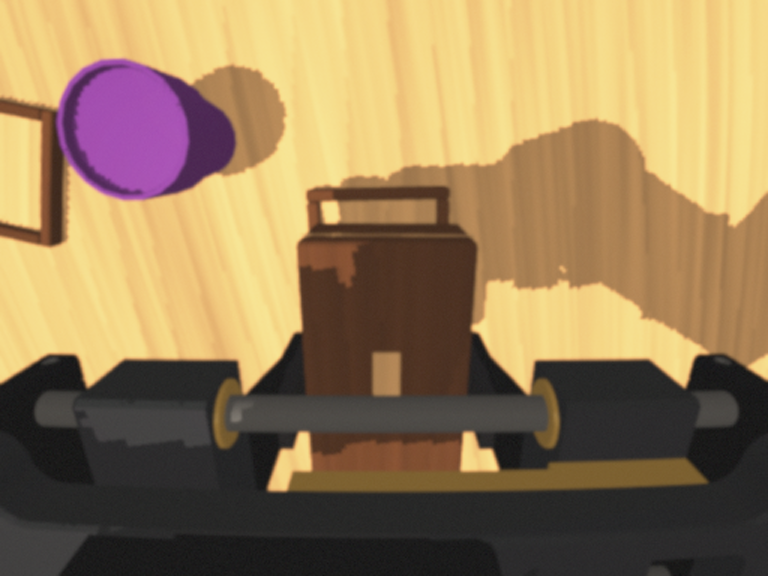

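The box is held straight, and the near corners of the rest show at (308,188) and (449,187).

```bash
 python3 - <<'E'
from h import *
C=[v for v in np.load("pics/w3c.npz").values()]
print(back(C,cp([(307,188),(450,188)],0,0,1.5),.014))
a=np.radians(80.2);c=np.array([.3897,.2321]);ux=np.array([np.cos(a),np.sin(a)]);uy=np.array([-ux[1],ux[0]])
print(c-ux*.072+uy*.047,c-ux*.072-uy*.047)
print("box",back(C,cp([(299,241),(476,241)],0,0,1.5),.1228+.0265))
E
```

```text
[[0.42503372 0.15688612 0.014     ]
 [0.3344732  0.17294475 0.014     ]]
[0.33113074 0.16915048] [0.42375909 0.15315078]
box [[0.40608809 0.16826159 0.1493    ]
 [0.34787394 0.178615   0.1493    ]]
```

```bash
python3 plan.py s=40 391.5,235.5,50,-99.8
```

```text
now [386.3 228.1 122.9] yaw -100.1 F [ 0.4 -0.1 -2.7] w 61.9 t 13.95
[-4.5, -2.2, 36.4, 0.004, -0.006, -0.003, -4.3, -2.1, 36.4, 0.004, -0.006, -0.003]
```

Request:
carry_out:
  commands: [-4.5,-2,36,0.004,-0.006,-0.003,-4.5,-2,34,0.004,-0.006,-0.003,0,0,0,0,0,0,0,0,0,0,0,0]

```text
time_s: 14.45
tcp_pos: [0.3939, 0.2334, 0.0531]
ee_rot: [[-0.175, -0.985, 0.003], [-0.985, 0.175, 0.003], [-0.003, -0.003, -1.0]]
wrist_force: [0.4, 0.5, -2.5]
gripper_width: 0.713
```

```bash
python3 plan.py s=40 391.5,235.5,26,-99.8
```

```text
now [393.9 233.4  53.1] yaw -100.1 F [ 0.4  0.5 -2.5] w 62.0 t 14.45
[-1.5, 2.8, 27.1, -0.003, 0.003, -0.005]
```

Request:
carry_out:
  commands: [-1.5,3,24,-0.003,0.003,-0.005,0,0,0,0,0,0,0,0,0,0,0,0]

```text
time_s: 14.82
tcp_pos: [0.3939, 0.2371, 0.0332]
ee_rot: [[-0.17, -0.985, 0.006], [-0.985, 0.17, 0.007], [-0.008, -0.004, -1.0]]
wrist_force: [-0.3, -0.3, -2.9]
gripper_width: 0.707
```

```bash
python3 plan.py s=40 391.5,235.5,19,-99.8
```

```text
now [393.9 237.1  33.2] yaw -99.8 F [-0.3 -0.3 -2.9] w 61.5 t 14.825
[2.1, 2.2, 14.2, -0.004, 0.008, 0]
```

Request:
carry_out:
  commands: [2,2,9,-0.005,0.009,0,0,0,0,0,0,0,0,0,0,0,0,0]

```text
time_s: 15.2
tcp_pos: [0.3924, 0.2363, 0.0256]
ee_rot: [[-0.17, -0.985, 0.001], [-0.985, 0.17, 0.001], [-0.001, -0.001, -1.0]]
wrist_force: [0.7, -0.4, -1.6]
gripper_width: 0.711
```

```bash
python3 plan.py s=40 391.5,235.5,19,-99.8
```

```text
now [392.4 236.3  25.6] yaw -99.8 F [ 0.7 -0.4 -1.6] w 61.8 t 15.2
[1, 0.8, 6.6, -0.001, 0.001, 0]
```

Request:
carry_out:
  commands: [0.5,0.5,4,0,0,0,0,0,1,0,0,0]

```text
time_s: 15.45
tcp_pos: [0.3918, 0.2359, 0.0204]
ee_rot: [[-0.17, -0.985, 0.002], [-0.985, 0.17, 0.001], [-0.002, -0.001, -1.0]]
wrist_force: [0.1, -0.2, -1.4]
gripper_width: 0.711
```

Request:
carry_out:
  commands: [0,0,2,0,0,0,0,0,0,0,0,0]

```text
time_s: 15.7
tcp_pos: [0.392, 0.2361, 0.0185]
ee_rot: [[-0.17, -0.985, 0.002], [-0.985, 0.17, 0.001], [-0.001, -0.001, -1.0]]
wrist_force: [-0.6, 0.0, 0.9]
gripper_width: 0.714
```

Request:
carry_out:
  commands: [0,0,0,0,0,0,0,0,0,0,0,0,0,0,0,0,0,0,0,0,0,0,0,0]
  grip: 87

```text
time_s: 16.2
tcp_pos: [0.3927, 0.2369, 0.019]
ee_rot: [[-0.169, -0.986, 0.003], [-0.986, 0.169, 0.003], [-0.003, -0.003, -1.0]]
wrist_force: [-0.4, -0.5, 1.3]
gripper_width: 0.985
```

```bash
python3 plan.py s=40 391.5,235.5,110,-99.8
```

```text
now [392.7 236.9  19. ] yaw -99.7 F [-0.4 -0.5  1.3] w 85.7 t 16.2
[0.4, 0.2, -30.3, -0.001, 0.001, 0, 0.4, 0.3, -30.3, -0.001, 0.001, 0, 0.5, 0.3, -30.3, -0.001, 0.001, 0]
```

Request:
carry_out:
  commands: [0,0,-30,-0.001,0.001,0,0,0,-40,-0.001,0.001,0,0,0,-40,0,0,0,0,0,-30,0,0,0,0,0,0,0,0,0]

```text
time_s: 16.82
tcp_pos: [0.3923, 0.2363, 0.163]
ee_rot: [[-0.169, -0.986, 0.0], [-0.986, 0.169, -0.0], [0.0, -0.0, -1.0]]
wrist_force: [0.7, 1.1, 0.6]
gripper_width: 1.005
```

```bash
python3 plan.py s=40 391.5,235.5,150,-99.8;  python3 - <<'E'
from h import *
C=cal("wrist");np.savez("pics/w4c.npz",*C)
crop("wrist","w4",(0,512,0,384),1.5)
E
```

```text
now [392.3 236.3 163. ] yaw -99.7 F [0.7 1.1 0.6] w 87.5 t 16.825
[0.9, 0.7, 13, 0, 0, 0.001]
```

View pics/w4.png

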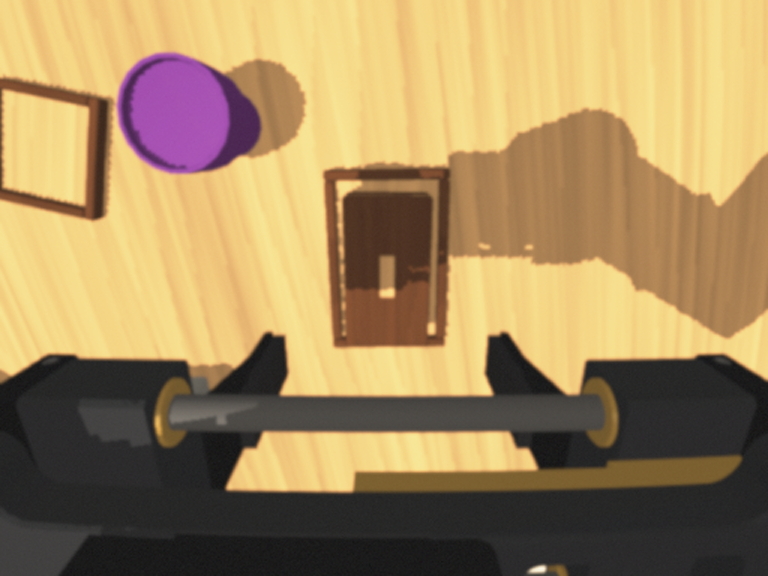

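The box sits inside the rim between about (345,192) and (432,345). I'll check the +y end numerically from a zoom, since the box top hides it.

```bash
 python3 - <<'E'
import numpy as np,cv2
im=np.load("pics/w4.npy");cv2.imwrite("pics/w4z.png",cv2.resize(im[105:240,205:310],None,fx=4.4,fy=4.4,interpolation=cv2.INTER_CUBIC))
E
```

```text
(no output)
```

View pics/w4z.png

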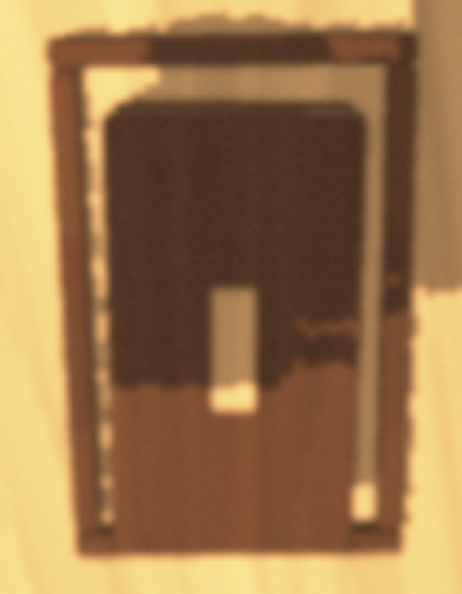

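```bash
 python3 - <<'E'
from h import *
C=[v for v in np.load("pics/w4c.npz").values()]
f=lambda p:cp(p,205,105,4.4)
rect(C,f([(49,38),(415,36),(400,552),(82,553)]),.014,.144,.094)
rect(C,f([(107,122),(366,120),(350,548),(115,548)]),.045,.112,.062)
E
```

```text
xy [0.3914 0.2355] xang 81.2 rms px 1.43 sides [ 91. 141.  90. 141.]
xy [0.3922 0.2359] xang 80.0 rms px 1.86 sides [ 59. 107.  60. 107.]
```

```bash
python3 plan.py 399,-229,130,-103.5
```

```text
now [391.5 235.6 161.6] yaw -99.8 F [-0.4  0.  -0.5] w 87.1 t 16.875
[50.7, -9.6, 3.6, 0, 0, 0.007, 50.6, -10, 3.6, 0, 0, 0.007, 50.6, -10.3, 3.6, 0, 0, 0.007, 50.5, -10.7, 3.6, 0, 0, 0.007, 50.4, -11, 3.6, 0, 0, 0.007]
[50.3, -11.4, 3.6, 0, 0, 0.007, 50.3, -11.8, 3.5, 0, 0, 0.007, 50.2, -12.1, 3.5, 0, 0, 0.007, 50.1, -12.5, 3.5, 0, 0, 0.007]
```

Request:
carry_out:
  commands: [50,-10,1,0,0,0.007,50,-10,1,0,0,0.007,50,-10,1,0,0,0.007,50,-10.5,1,0,0,0.007,50,-11,1,0,0,0.007]

```text
time_s: 17.5
tcp_pos: [0.3932, -0.0253, 0.1516]
ee_rot: [[-0.198, -0.98, -0.012], [-0.98, 0.198, -0.007], [0.009, 0.01, -1.0]]
wrist_force: [1.3, 0.1, 0.5]
gripper_width: 1.001
```

```bash
python3 plan.py 399,-229,130,-103.5
```

```text
now [393.2 -25.3 151.6] yaw -101.4 F [1.3 0.1 0.5] w 87.1 t 17.5
[49.6, -11.6, 5.7, 0.003, -0.002, 0.009, 49.5, -12, 5.7, 0.003, -0.002, 0.009, 49.4, -12.4, 5.6, 0.003, -0.002, 0.009, 49.3, -12.9, 5.5, 0.003, -0.002, 0.009]
```

Request:
carry_out:
  commands: [49.5,-12,5,0.003,-0.002,0.009,49.5,-12,5,0.003,-0.002,0.009,49.5,-12,5,0.003,-0.002,0.009,46,-13,5,0.003,-0.002,0.009,0,0,0,0,0,0]

```text
time_s: 18.12
tcp_pos: [0.3941, -0.2345, 0.1252]
ee_rot: [[-0.24, -0.971, -0.011], [-0.971, 0.24, 0.0], [0.002, 0.011, -1.0]]
wrist_force: [0.0, 1.0, -1.0]
gripper_width: 0.993
```

```bash
python3 plan.py s=40 399,-229,60,-103.5;  python3 - <<'E'
from h import *
C=cal("wrist");np.savez("pics/w5c.npz",*C)
crop("wrist","w5",(0,512,0,384),1.5)
E
```

```text
now [ 394.1 -234.5  125.2] yaw -103.9 F [ 0.  1. -1.] w 86.4 t 18.125
[-3.3, -2.1, 32.5, 0.005, -0.001, -0.003, -3.3, -1.9, 32.6, 0.005, -0.001, -0.003]
```

View pics/w5.png

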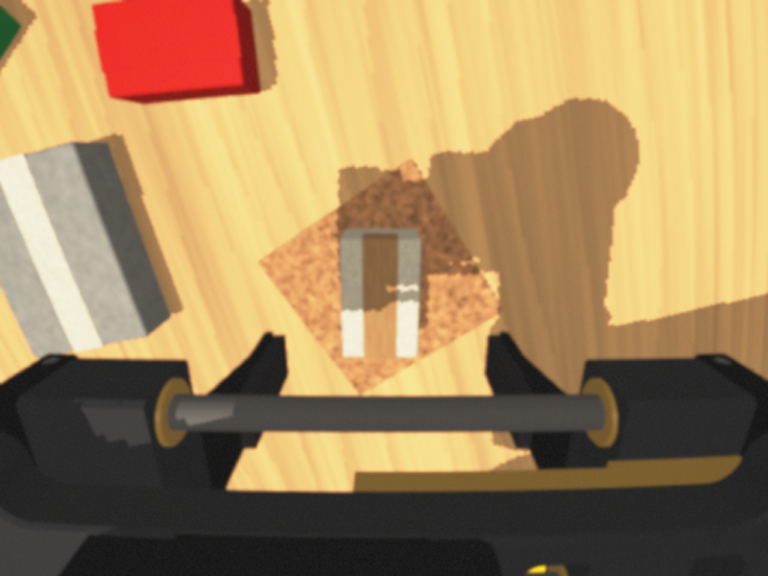

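The carton stands flat on the mat. Its top corners are at about (341,239), (420,239), (417,357) and (343,357).

```bash
 python3 - <<'E'
from h import *
C=[v for v in np.load("pics/w5c.npz").values()]
rect(C,cp([(340,238),(421,238),(418,357),(343,357)],0,0,1.5),.042,.08,.05)
E
python3 plan.py s=40 399,-229,60,-103.5
```

```text
xy [ 0.3984 -0.2305] xang 76.0 rms px 0.45 sides [49. 80. 49. 79.]
now [ 393.9 -233.3  125.2] yaw -103.8 F [ 0.6 -0.4  0.2] w 86.5 t 18.175
[-2.8, -2.3, 32.6, 0.006, -0.001, -0.002, -2.7, -2.1, 32.6, 0.006, -0.001, -0.002]
```

Request:
carry_out:
  commands: [-2.5,-2.3,32,0.006,-0.001,-0.002,-2.5,-2,32,0.006,-0.001,-0.002,0,0,10,0,0,0,0,0,0,0,0,0]

```text
time_s: 18.68
tcp_pos: [0.3981, -0.2263, 0.0486]
ee_rot: [[-0.23, -0.973, -0.001], [-0.973, 0.23, 0.001], [-0.0, 0.001, -1.0]]
wrist_force: [-0.6, 0.2, -1.1]
gripper_width: 1.003
```

```bash
python3 plan.py s=40 398.5,-229.5,14,-103.5
```

```text
now [ 398.1 -226.3   48.6] yaw -103.3 F [-0.6  0.2 -1.1] w 87.3 t 18.675
[3.1, -1.2, 34.6, 0.001, 0, 0.004]
```

Request:
carry_out:
  commands: [1.5,-0.5,18,0,0,0.002,1.5,0,12,0,0,0.002,0,0,0,0,0,0]

```text
time_s: 19.05
tcp_pos: [0.4005, -0.2289, 0.0206]
ee_rot: [[-0.231, -0.973, 0.004], [-0.973, 0.231, -0.001], [-0.0, -0.004, -1.0]]
wrist_force: [-0.5, 0.9, 0.6]
gripper_width: 0.997
```

```bash
python3 plan.py s=40 398.5,-229.5,14,-103.5
```

```text
now [ 400.5 -228.9   20.6] yaw -103.4 F [-0.5  0.9  0.6] w 86.7 t 19.05
[1, 1.8, 6.6, -0.004, 0, 0.002]
```

Request:
carry_out:
  commands: [1,1.8,6,-0.004,0,0.002,0,0,0,0,0,0]

```text
time_s: 19.3
tcp_pos: [0.3992, -0.2297, 0.0154]
ee_rot: [[-0.233, -0.972, 0.003], [-0.972, 0.233, -0.0], [-0.0, -0.003, -1.0]]
wrist_force: [-0.1, 1.3, -0.7]
gripper_width: 1.002
```

Request:
carry_out:
  commands: [0,0,0,0,0,0,0,0,0,0,0,0,0,0,0,0,0,0,0,0,0,0,0,0,0,0,0,0,0,0]
  grip: 40

```text
time_s: 19.92
tcp_pos: [0.3995, -0.2298, 0.0161]
ee_rot: [[-0.233, -0.972, 0.004], [-0.972, 0.233, -0.001], [-0.0, -0.004, -1.0]]
wrist_force: [-0.5, 0.0, 0.2]
gripper_width: 0.571
```

```bash
python3 plan.py s=45 399,-229,130,-103.5 599,-307,130,-92.3
```

```text
now [ 399.5 -229.8   16.1] yaw -103.5 F [-0.5  0.   0.2] w 49.7 t 19.925
[-0.2, 0.1, -38, -0.001, 0, 0, -0.2, 0.1, -38, -0.001, 0, 0, -0.2, 0.2, -38, -0.001, 0, 0, 5.8, -42.5, 0, 0, 0, -0.039, 7.5, -42.3, 0, 0, 0, -0.039]
[9.1, -42, 0, 0, 0, -0.039, 10.8, -41.6, 0, 0, 0, -0.039, 12.4, -41.1, 0, 0, 0, -0.039]
```

Request:
carry_out:
  commands: [0,0,-38,-0.001,0,0,0,0,-40,-0.001,0,0,0,0,-40,-0.001,0,0,6,-42,0,0,0,-0.039,7.5,-42,0,0,0,-0.039]

```text
time_s: 20.55
tcp_pos: [0.4761, -0.2602, 0.1367]
ee_rot: [[-0.155, -0.988, -0.003], [-0.988, 0.155, 0.002], [-0.002, 0.004, -1.0]]
wrist_force: [0.6, 0.7, -1.4]
gripper_width: 0.572
```

Request:
carry_out:
  commands: [9,-42,0,0,0,-0.039,11,-41.5,0,0,0,-0.039,12.4,-41,0,0,0,-0.039,0,0,0,0,0,0,0,0,0,0,0,0]

```text
time_s: 21.18
tcp_pos: [0.5994, -0.3078, 0.1314]
ee_rot: [[-0.036, -0.999, -0.009], [-0.999, 0.036, 0.006], [-0.005, 0.009, -1.0]]
wrist_force: [0.6, -0.8, -1.8]
gripper_width: 0.57
```

```bash
python3 plan.py s=40 599.3,-308,90,-92.3;  python3 - <<'E'
from h import *
C=cal("wrist");np.savez("pics/w6c.npz",*C)
crop("wrist","w6",(0,512,0,384),1.5)
E
```

```text
now [ 599.4 -307.8  131.4] yaw -92.1 F [ 0.6 -0.8 -1.8] w 49.6 t 21.175
[0.2, -0.2, 20.7, 0.005, 0.003, 0.002, 0.2, -0.1, 20.7, 0.005, 0.003, 0.002]
```

View pics/w6.png

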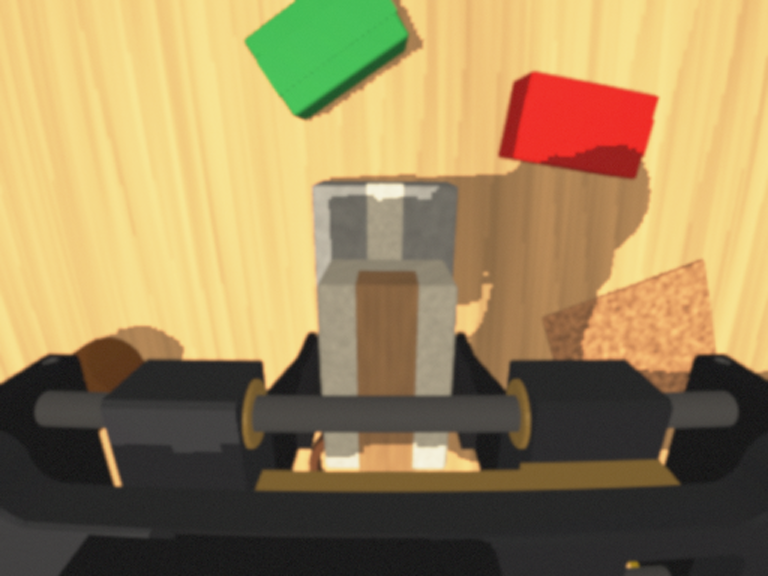

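The big carton's -y edge runs (314,186)–(456,185) and the held carton's top edge (319,284)–(456,284). They are parallel and aligned.

```bash
 python3 - <<'E'
from h import *
C=[v for v in np.load("pics/w6c.npz").values()]
a=np.radians(87.7);u=np.array([np.cos(a),np.sin(a)])
b=back(C,cp([(313,186),(457,185)],0,0,1.5),.036);print(b,b[:,:2].mean(0)+.065*u)
b=back(C,cp([(319,284),(457,283)],0,0,1.5),.1314+.026);print(b,b[:,:2].mean(0)+.04*u)
E
```

```text
[[ 0.64129759 -0.37344728  0.036     ]
 [ 0.55381941 -0.37095119  0.036     ]] [ 0.60016706 -0.3072516 ]
[[ 0.62197125 -0.34977088  0.1574    ]
 [ 0.57461019 -0.34834638  0.1574    ]] [ 0.59989599 -0.30909086]
```

Request:
carry_out:
  commands: [0,0,20,0.005,0.003,0.002,0,-0.5,20,0.005,0.003,0.002,0,0,18,0,0,0,0,0,0,0,0,0]

```text
time_s: 21.72
tcp_pos: [0.5966, -0.3064, 0.0735]
ee_rot: [[-0.04, -0.999, 0.001], [-0.999, 0.04, -0.001], [0.001, -0.001, -1.0]]
wrist_force: [-0.3, -0.2, -1.9]
gripper_width: 0.573
```

```bash
python3 plan.py s=40 599.8,-306.7,52,-92.3
```

```text
now [ 596.6 -306.4   73.5] yaw -92.3 F [-0.3 -0.2 -1.9] w 49.9 t 21.725
[0.1, -3.2, 21.5, -0.001, -0.001, 0]
```

Request:
carry_out:
  commands: [0,-3,18,0,0,0,0,0,0,0,0,0,0,0,0,0,0,0]

```text
time_s: 22.1
tcp_pos: [0.6008, -0.3069, 0.0559]
ee_rot: [[-0.04, -0.999, 0.004], [-0.999, 0.04, -0.002], [0.002, -0.004, -1.0]]
wrist_force: [-0.1, -0.5, -0.7]
gripper_width: 0.572
```

```bash
python3 plan.py s=40 599.8,-306.7,50,-92.3
```

```text
now [ 600.8 -306.9   55.9] yaw -92.3 F [-0.1 -0.5 -0.7] w 49.8 t 22.1
[-0.2, 1, 5.9, -0.004, -0.002, 0]
```

Request:
carry_out:
  commands: [0,1,6,-0.004,-0.002,0,0,0,0,0,0,0]

```text
time_s: 22.35
tcp_pos: [0.6001, -0.307, 0.0501]
ee_rot: [[-0.04, -0.999, 0.001], [-0.999, 0.04, 0.0], [-0.0, -0.001, -1.0]]
wrist_force: [-0.3, 0.7, -1.7]
gripper_width: 0.574
```

Request:
carry_out:
  commands: [0,0,1.5,0,0,0,0,0,0,0,0,0]

```text
time_s: 22.6
tcp_pos: [0.6003, -0.3071, 0.0488]
ee_rot: [[-0.04, -0.999, 0.001], [-0.999, 0.04, -0.0], [0.0, -0.001, -1.0]]
wrist_force: [-0.5, 0.5, -0.8]
gripper_width: 0.569
```

Request:
carry_out:
  commands: [0,0,1.5,0,0,0,0,0,0,0,0,0]

```text
time_s: 22.85
tcp_pos: [0.6007, -0.3073, 0.0483]
ee_rot: [[-0.039, -0.999, 0.003], [-0.999, 0.039, -0.001], [0.001, -0.003, -1.0]]
wrist_force: [0.4, 0.5, -1.4]
gripper_width: 0.572
```

Request:
carry_out:
  commands: [0,0,1.5,0,0,0,0,0,0.5,0,0,0]

```text
time_s: 23.1
tcp_pos: [0.6009, -0.3074, 0.0482]
ee_rot: [[-0.039, -0.999, 0.003], [-0.999, 0.039, -0.001], [0.001, -0.003, -1.0]]
wrist_force: [0.7, 1.4, 1.3]
gripper_width: 0.57
```

Contact. I'll release.

Request:
carry_out:
  commands: [0,0,0,0,0,0,0,0,0,0,0,0,0,0,0,0,0,0,0,0,0,0,0,0]
  grip: 87

```text
time_s: 23.6
tcp_pos: [0.6013, -0.3076, 0.0476]
ee_rot: [[-0.039, -0.999, 0.004], [-0.999, 0.039, -0.002], [0.002, -0.004, -1.0]]
wrist_force: [-0.1, 0.1, -0.6]
gripper_width: 0.94
```

Request:
carry_out:
  commands: [0,0,-25,0,0,0,0,0,-40,0,0,0,0,0,-40,0,0,0,0,0,-40,0,0,0,0,0,0,0,0,0]

```text
time_s: 24.22
tcp_pos: [0.6006, -0.3075, 0.1956]
ee_rot: [[-0.039, -0.999, 0.002], [-0.999, 0.039, -0.001], [0.001, -0.002, -1.0]]
wrist_force: [-1.1, 0.7, -0.0]
gripper_width: 0.999
```

```bash
python3 plan.py s=50 467,0,180,-50;  python3 - <<'E'
from h import *
C=cal("wrist");np.savez("pics/w7c.npz",*C)
crop("wrist","w7",(0,512,0,384),1.5)
E
```

```text
now [ 600.6 -307.5  195.6] yaw -92.2 F [-1.1  0.7 -0. ] w 86.9 t 24.225
[-43.2, 20.8, 2.1, 0, 0, -0.105, -45.1, 16.1, 2.2, 0, 0, -0.105, -46.5, 11.3, 2.2, 0, 0, -0.105, -47.5, 6.4, 2.2, 0, 0, -0.105, -47.9, 1.3, 2.2, 0, 0, -0.105]
[-47.8, -3.7, 2.2, 0, 0, -0.105, -47.1, -8.7, 2.2, 0, 0, -0.105]
```

View pics/w7.png

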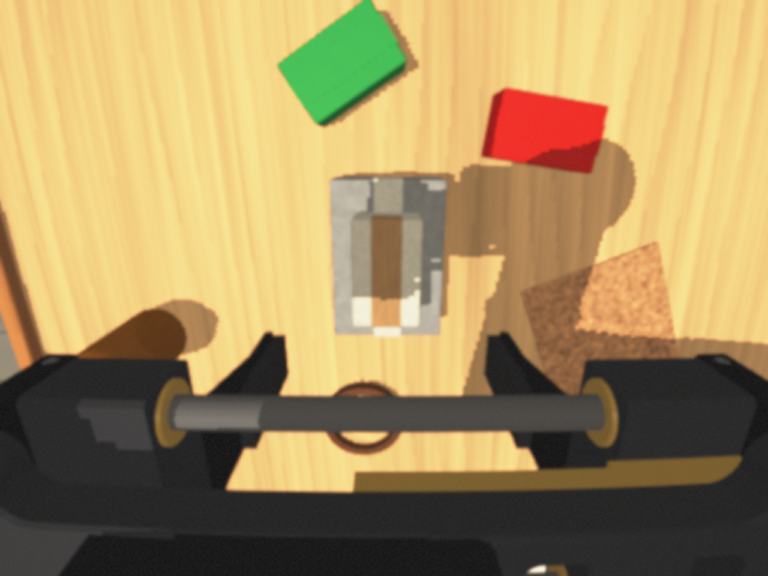

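The carton, (352,215)–(420,327), is centred on the big carton, (332,180)–(445,333). On to the cups.

```bash
python3 plan.py s=50 457,-10,200,-138
```

```text
now [ 599.3 -306.8  193.1] yaw -92.3 F [ 0.9  0.3 -0. ] w 87.0 t 24.275
[-41.6, 22, -0.9, 0, 0, 0.114, -38.8, 26.6, -0.9, 0, 0, 0.114, -35.5, 30.8, -0.9, 0, 0, 0.114, -31.8, 34.7, -0.9, 0, 0, 0.114, -27.6, 38.1, -0.9, 0, 0, 0.114]
[-23.1, 40.9, -1, 0, 0, 0.114, -18.3, 43.3, -1, 0, 0, 0.114]
```

Request:
carry_out:
  commands: [-41.5,22,-1,0,0,0.114,-39,26.5,-1,0,0,0.114,-35.5,31,-1,0,0,0.114,-32,34.5,-1,0,0,0.114,-27.5,38,-1,0,0,0.114]

```text
time_s: 24.9
tcp_pos: [0.4936, -0.0898, 0.1901]
ee_rot: [[-0.593, -0.805, -0.017], [-0.805, 0.593, 0.003], [0.007, 0.015, -1.0]]
wrist_force: [0.1, 0.2, 0.4]
gripper_width: 1.0
```

Request:
carry_out:
  commands: [-23,41,-1,0,0,0.114,-18,43,-1,0,0,0.114,0,0,0,0,0,0,0,0,0,0,0,0]

```text
time_s: 25.4
tcp_pos: [0.4497, -0.0004, 0.189]
ee_rot: [[-0.762, -0.647, -0.025], [-0.647, 0.762, 0.002], [0.018, 0.018, -1.0]]
wrist_force: [0.6, -0.5, 0.1]
gripper_width: 1.001
```

```bash
python3 plan.py s=50 467,1,150,-138;  python3 - <<'E'
from h import *
C=cal("wrist");np.savez("pics/w8c.npz",*C)
crop("wrist","w8",(0,512,0,384),1.5)
E
```

```text
now [ 4.497e+02 -4.000e-01  1.890e+02] yaw -139.7 F [ 0.6 -0.5  0.1] w 87.1 t 25.4
[-14.8, -10.8, 38.6, 0.018, -0.017, -0.029]
```

View pics/w8.png

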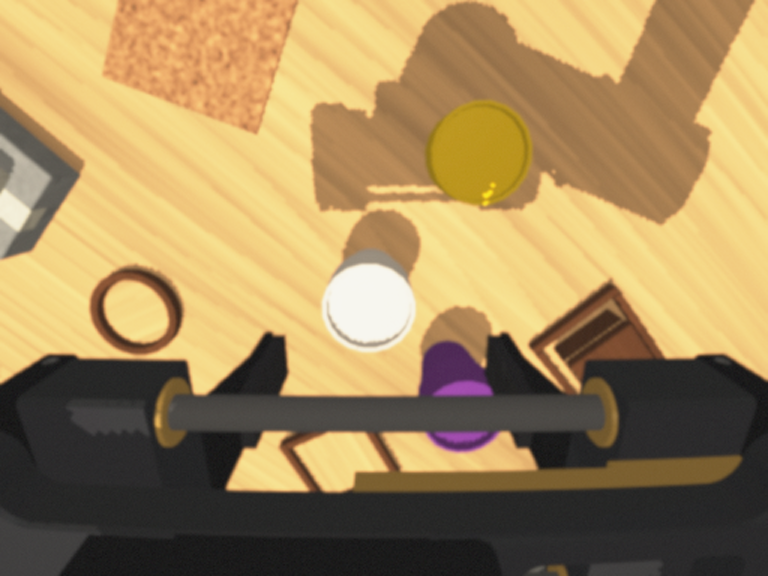

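```bash
 python3 - <<'E'
from h import *
C=[v for v in np.load("pics/w8c.npz").values()]
print(back(C,cp([(368,306),(460,415)],0,0,1.5),.088),back(C,cp([(136.5,310)],0,0,1.5),.014))
E
python3 plan.py s=40 467,2,125,-138
```

```text
[[0.46743406 0.00055938 0.088     ]
 [0.48986874 0.10814192 0.088     ]] [[ 0.62347892 -0.13719714  0.014     ]]
now [449.7  -0.7 189. ] yaw -139.7 F [0.1 0.4 0.4] w 86.9 t 25.45
[-8, -5.1, 31.8, 0.009, -0.009, -0.015, -7.7, -4.9, 31.9, 0.009, -0.009, -0.015]
```

Request:
carry_out:
  commands: [-7.5,-5,30,0.009,-0.009,-0.015,-7.5,-5,30,0.009,-0.009,-0.015,0,0,0,0,0,0,0,0,0,0,0,0]

```text
time_s: 25.95
tcp_pos: [0.4686, -0.0017, 0.1271]
ee_rot: [[-0.746, -0.666, 0.001], [-0.666, 0.746, -0.0], [-0.0, -0.001, -1.0]]
wrist_force: [0.1, -0.4, 1.0]
gripper_width: 1.001
```

```bash
python3 plan.py s=40 467.3,0.3,100,-138
```

```text
now [468.6  -1.7 127.1] yaw -138.3 F [ 0.1 -0.4  1. ] w 87.1 t 25.95
[-0.4, 2.4, 27.1, -0.001, 0, -0.005]
```

Request:
carry_out:
  commands: [-0.4,2.4,26,0,0,-0.005,0,0,0,0,0,0,0,0,0,0,0,0]

```text
time_s: 26.32
tcp_pos: [0.4701, 0.0, 0.1047]
ee_rot: [[-0.743, -0.669, 0.008], [-0.669, 0.743, 0.001], [-0.007, -0.004, -1.0]]
wrist_force: [0.2, -0.4, 0.1]
gripper_width: 0.997
```

```bash
python3 plan.py s=40 467.3,0.3,53,-138
```

```text
now [470.1   0.  104.7] yaw -138.0 F [ 0.2 -0.4  0.1] w 86.8 t 26.325
[1.1, 1.2, 25.8, -0.002, 0.003, 0, 1, 1.1, 25.8, -0.002, 0.003, 0]
```

Request:
carry_out:
  commands: [1.5,1.5,25,-0.003,0.004,0,1,1,12,-0.003,0.004,0,0,0,0,0,0,0]

```text
time_s: 26.7
tcp_pos: [0.4698, 0.0008, 0.0707]
ee_rot: [[-0.743, -0.669, 0.005], [-0.669, 0.743, 0.002], [-0.005, -0.002, -1.0]]
wrist_force: [-0.2, 0.5, -0.1]
gripper_width: 1.0
```

```bash
python3 plan.py s=40 467.3,0.3,53,-138
```

```text
now [469.8   0.8  70.7] yaw -138.0 F [-0.2  0.5 -0.1] w 87.0 t 26.7
[2.3, 1.3, 17.6, -0.002, 0.005, 0]
```

Request:
carry_out:
  commands: [2.3,1.3,15,-0.002,0.006,0,0,0,3,0,0,0,0,0,0,0,0,0]

```text
time_s: 27.08
tcp_pos: [0.4683, 0.0006, 0.0528]
ee_rot: [[-0.743, -0.67, 0.002], [-0.67, 0.743, 0.0], [-0.001, -0.001, -1.0]]
wrist_force: [0.6, 0.1, 0.7]
gripper_width: 1.003
```

```bash
python3 plan.py s=40 467.3,0.3,53,-138
```

```text
now [468.3   0.6  52.8] yaw -138.0 F [0.6 0.1 0.7] w 87.3 t 27.075
[1, 0.5, -0.2, -0.001, 0.001, 0.001]
```

Request:
carry_out:
  commands: [1,0.5,0,0,0,0,0,0,0,0,0,0,0,0,0,0,0,0,0,0,0,0,0,0,0,0,0,0,0,0]
  grip: 50

```text
time_s: 27.7
tcp_pos: [0.4675, 0.0004, 0.0534]
ee_rot: [[-0.743, -0.67, 0.003], [-0.67, 0.743, 0.0], [-0.002, -0.002, -1.0]]
wrist_force: [0.6, -0.2, -0.2]
gripper_width: 0.727
```

Request:
carry_out:
  commands: [0,0,-20,0,0,0,0,0,0,0,0,0]

```text
time_s: 27.95
tcp_pos: [0.4671, 0.0003, 0.0733]
ee_rot: [[-0.743, -0.669, 0.002], [-0.669, 0.743, 0.0], [-0.002, -0.001, -1.0]]
wrist_force: [0.9, 0.2, -2.3]
gripper_width: 0.728
```

```bash
python3 plan.py s=40 467,0,160,-138 ; python3 -c "
from h import *
crop('scene','s3',(0,512,0,384),1.5)"
```

```text
now [4.671e+02 3.000e-01 7.330e+01] yaw -138.0 F [ 0.9  0.2 -2.3] w 63.4 t 27.95
[0.1, -0.1, -28.9, 0, 0.001, 0, 0.1, -0.1, -28.9, 0, 0.001, 0, 0.1, -0.1, -28.9, 0, 0.001, 0]
```

View pics/s3.png

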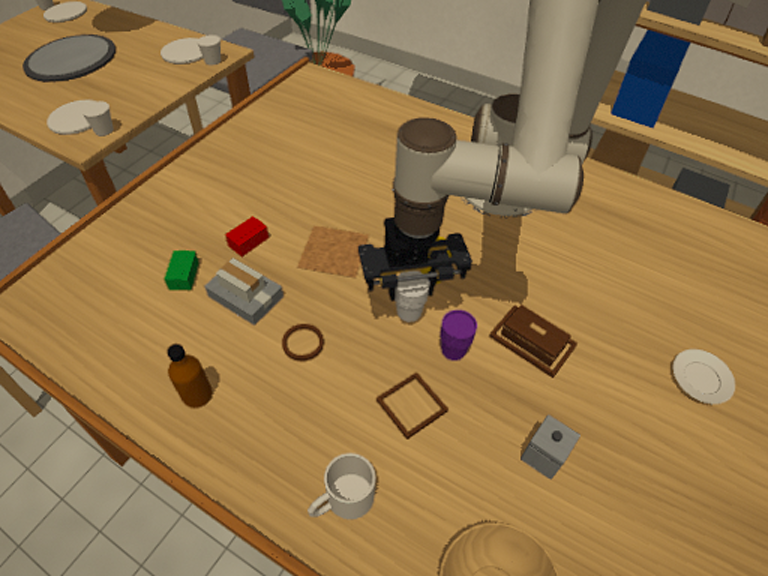

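The cups are lifted, gripped at 63.4 mm, and nothing else has moved. I'll carry them toward the round rest and look at it once before lowering.

```bash
python3 plan.py s=45 467,0,140,-138 660,-100,150,-138
```

```text
now [466.1   0.   72.4] yaw -138.0 F [ 0.4 -0.3 -1.5] w 63.7 t 28.0
[-0.3, -0.3, -33.8, 0, 0, 0, -0.3, -0.3, -33.8, 0, 0, 0, -15.3, -40.7, -2, 0, 0, 0, -15.3, -40.7, -2, 0, 0, 0, -15.3, -40.7, -2, 0, 0, 0]
[-15.3, -40.7, -2, 0, 0, 0, -15.3, -40.7, -2, 0, 0, 0]
```

Request:
carry_out:
  commands: [0,0,-34,0,0,0,0,0,-36,0,0,0,-15,-41,-2,0,0,0,-15,-41,-2,0,0,0,-15,-41,-2,0,0,0]

```text
time_s: 28.62
tcp_pos: [0.5802, -0.062, 0.1456]
ee_rot: [[-0.741, -0.671, -0.009], [-0.671, 0.741, -0.001], [0.007, 0.005, -1.0]]
wrist_force: [0.8, 0.5, -0.2]
gripper_width: 0.729
```

Request:
carry_out:
  commands: [-15,-41,-2,0,0,0,-15,-38,-2,0,0,0,0,0,0,0,0,0,0,0,0,0,0,0]

```text
time_s: 29.12
tcp_pos: [0.6569, -0.103, 0.1414]
ee_rot: [[-0.744, -0.668, -0.018], [-0.668, 0.744, 0.0], [0.014, 0.012, -1.0]]
wrist_force: [0.1, 0.1, -0.5]
gripper_width: 0.727
```

```bash
python3 plan.py s=50 625,-138.5,130,-138;  python3 - <<'E'
from h import *
C=cal("wrist");np.savez("pics/w9c.npz",*C)
crop("wrist","w9",(0,512,0,384),1.5)
E
```

```text
now [ 656.9 -103.   141.4] yaw -138.1 F [ 0.1  0.1 -0.5] w 63.3 t 29.125
[47.3, -5.3, 12, 0.012, -0.014, -0.001]
```

View pics/w9.png

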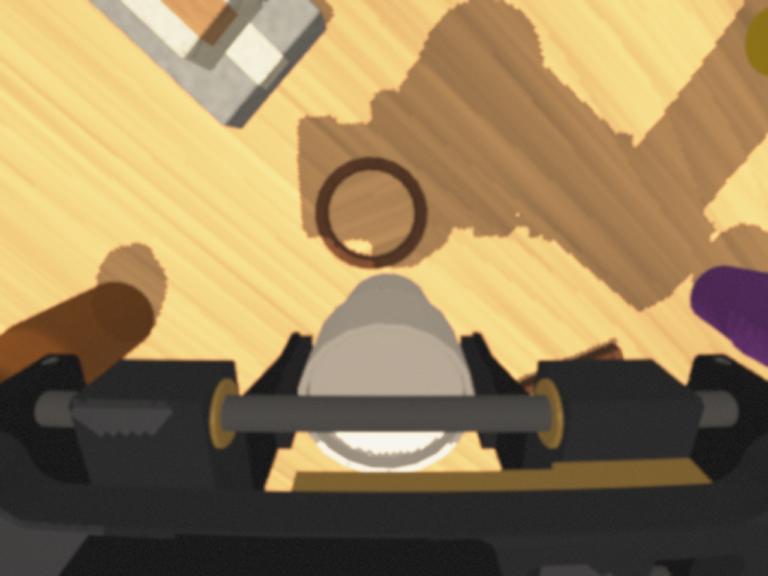

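The rest's outer rim spans x 315–428 and y 157–268 in this picture.

```bash
 python3 - <<'E'
from h import *
C=[v for v in np.load("pics/w9c.npz").values()]
b=back(C,cp([(315,212),(428,212),(371.5,157),(371.5,268)],0,0,1.5),.014); print(b, b[:2].mean(0),b[2:].mean(0), np.linalg.norm(b[0]-b[1]),np.linalg.norm(b[2]-b[3]))
# scene check
D=cal("scene"); print(proj(D,[[.6275,-.141,.014],[.6235,-.137,.014]])*1.5)
# cup foot tip in wrist image: nearest foot edge 
print(back(C,cp([(387,275)],0,0,1.5),.1414-.053))
E
```

```text
[[ 0.65535009 -0.16927888  0.014     ]
 [ 0.60272317 -0.11062243  0.014     ]
 [ 0.60143039 -0.16442087  0.014     ]
 [ 0.65933119 -0.11322391  0.014     ]] [ 0.62903663 -0.13995065  0.014     ] [ 0.63038079 -0.13882239  0.014     ] 0.07880464173603807 0.07728927535747898
[[302.01879625 337.3980143 ]
 [304.95481358 336.84718179]]
[[ 0.64093371 -0.11619883  0.0884    ]]
```

```bash
python3 plan.py s=30 628.5,-140,110,-138
```

```text
now [ 656.7 -102.9  141.4] yaw -138.0 F [-0.  -0.9 -0.7] w 63.4 t 29.175
[22.7, -4.6, 16, 0.006, -0.007, 0, 22.8, -4.5, 15.8, 0.006, -0.007, 0]
```

Request:
carry_out:
  commands: [23,-4.5,14,0.006,-0.007,0,23,-4.5,14,0.006,-0.007,0,0,0,0,0,0,0,0,0,0,0,0,0]

```text
time_s: 29.68
tcp_pos: [0.6252, -0.1382, 0.1141]
ee_rot: [[-0.741, -0.672, 0.001], [-0.672, 0.741, 0.001], [-0.001, 0.0, -1.0]]
wrist_force: [0.8, -0.6, 0.0]
gripper_width: 0.727
```

```bash
python3 plan.py s=30 628.5,-140,80,-138
```

```text
now [ 625.2 -138.2  114.1] yaw -137.8 F [ 0.8 -0.6  0. ] w 63.3 t 29.675
[-0.6, -1.8, 17.1, 0, 0.001, 0.002, -0.6, -1.8, 17.1, 0, 0.001, 0.002]
```

Request:
carry_out:
  commands: [-1,-3.5,20,0,0.001,0.002,0,0,14,0,0,0,0,0,0,0,0,0,0,0,0,0,0,0]

```text
time_s: 30.18
tcp_pos: [0.6297, -0.1384, 0.0777]
ee_rot: [[-0.741, -0.672, 0.001], [-0.672, 0.741, 0.0], [-0.0, -0.0, -1.0]]
wrist_force: [0.2, 0.3, -0.5]
gripper_width: 0.729
```

```bash
python3 plan.py s=30 628.5,-140,62,-138; python3 - <<'E'
from h import *
crop("wrist","w10",(0,512,0,384),1.5)
im=capture("scene")[:,:,::-1];cv2.imwrite("pics/s4.png",cv2.resize(im[170:260,150:270],None,fx=6,fy=6,interpolation=cv2.INTER_CUBIC))
E
```

```text
now [ 629.7 -138.4   77.7] yaw -137.8 F [ 0.2  0.3 -0.5] w 63.4 t 30.175
[1.9, -0.4, 15.7, 0, 0, 0.004]
```

View pics/s4.png

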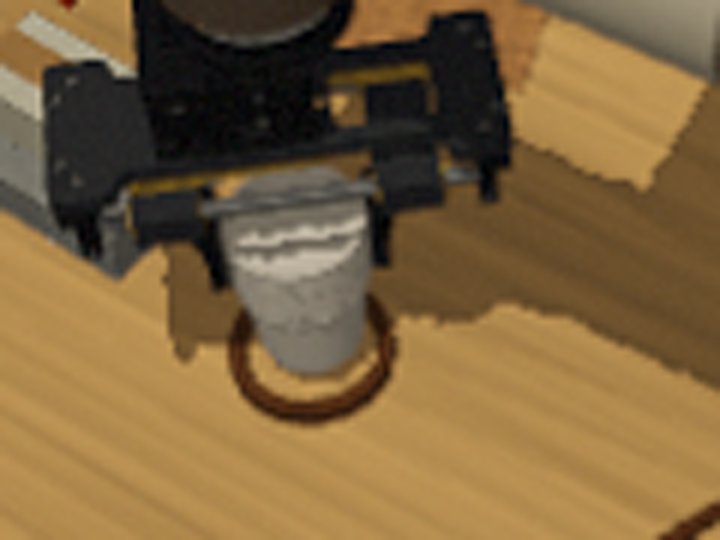

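View pics/w10.png

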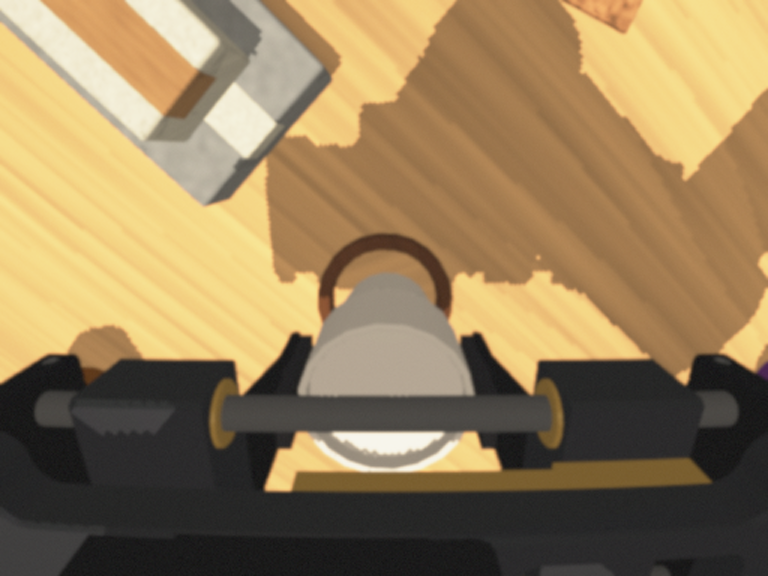

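Both views show the foot centred over the rest, at (312,365) against the rim's (314,355) in the scene crop. I'll lower it.

Request:
carry_out:
  commands: [1,-0.4,12,0,0,0.003,0,0,0,0,0,0,0,0,0,0,0,0]

```text
time_s: 30.65
tcp_pos: [0.6294, -0.1396, 0.0658]
ee_rot: [[-0.743, -0.669, 0.002], [-0.669, 0.743, 0.0], [-0.002, -0.001, -1.0]]
wrist_force: [0.0, 0.1, -0.5]
gripper_width: 0.73
```

```bash
python3 plan.py s=30 628.5,-139.5,58,-138
```

```text
now [ 629.4 -139.6   65.8] yaw -138.0 F [ 0.   0.1 -0.5] w 63.5 t 30.65
[0.6, 0.7, 7.7, -0.001, 0.002, 0]
```

Request:
carry_out:
  commands: [0.6,0.7,5,0,0.002,0,0,0,1,0,0,0]

```text
time_s: 30.9
tcp_pos: [0.6285, -0.1395, 0.0597]
ee_rot: [[-0.743, -0.669, 0.001], [-0.669, 0.743, -0.001], [0.0, -0.001, -1.0]]
wrist_force: [-0.6, 0.2, 0.1]
gripper_width: 0.728
```

Request:
carry_out:
  commands: [0,0,2,0,0,0,0,0,0,0,0,0]

```text
time_s: 31.15
tcp_pos: [0.629, -0.1395, 0.0585]
ee_rot: [[-0.743, -0.67, 0.002], [-0.67, 0.743, -0.002], [-0.0, -0.002, -1.0]]
wrist_force: [-0.5, -0.8, -0.3]
gripper_width: 0.727
```

Request:
carry_out:
  commands: [0,0,1.5,0,0,0,0,0,0.5,0,0,0]

```text
time_s: 31.4
tcp_pos: [0.6292, -0.1395, 0.0584]
ee_rot: [[-0.742, -0.67, 0.003], [-0.67, 0.742, -0.002], [-0.001, -0.003, -1.0]]
wrist_force: [-0.5, 0.1, 1.5]
gripper_width: 0.732
```

Request:
carry_out:
  commands: [0,0,1,0,0,0,0,0,0.5,0,0,0]

```text
time_s: 31.65
tcp_pos: [0.6292, -0.1395, 0.0584]
ee_rot: [[-0.742, -0.67, 0.003], [-0.67, 0.742, -0.002], [-0.001, -0.004, -1.0]]
wrist_force: [-1.6, 0.6, 3.2]
gripper_width: 0.73
```

The foot is on the floor of the rest. I'll release and rise.

Request:
carry_out:
  commands: [0,0,-0.3,0,0,0,0,0,0,0,0,0,0,0,0,0,0,0,0,0,0,0,0,0]
  grip: 87

```text
time_s: 32.15
tcp_pos: [0.6293, -0.1396, 0.0572]
ee_rot: [[-0.742, -0.67, 0.003], [-0.67, 0.742, -0.002], [-0.001, -0.003, -1.0]]
wrist_force: [-0.2, 0.6, 0.9]
gripper_width: 0.988
```

Request:
carry_out:
  commands: [0,0,-20,0,0,0,0,0,-35,0,0,0,0,0,-40,0,0,0,0,0,-30,0,0,0,0,0,0,0,0,0]

```text
time_s: 32.78
tcp_pos: [0.6286, -0.1394, 0.1841]
ee_rot: [[-0.743, -0.67, -0.0], [-0.67, 0.743, -0.002], [0.001, -0.002, -1.0]]
wrist_force: [0.9, -0.1, -0.7]
gripper_width: 0.998
```

```bash
python3 plan.py s=50 601,335,180,-97.8; python3 - <<'E'
from h import *
crop("wrist","w11",(0,512,0,384),1.5)
im=capture("scene")[:,:,::-1];cv2.imwrite("pics/s5.png",cv2.resize(im[170:260,150:270],None,fx=6,fy=6,interpolation=cv2.INTER_CUBIC))
E
```

```text
now [ 628.6 -139.4  184.1] yaw -137.9 F [ 0.9 -0.1 -0.7] w 86.9 t 32.775
[-29.7, 37.1, 0.3, 0, 0, -0.07, -32.3, 34.9, 0.3, 0, 0, -0.07, -34.6, 32.6, 0.3, 0, 0, -0.07, -36.8, 30.1, 0.3, 0, 0, -0.07, -38.8, 27.4, 0.3, 0, 0, -0.07]
[-40.6, 24.6, 0.4, 0, 0, -0.07, -42.3, 21.7, 0.4, 0, 0, -0.07, -43.7, 18.7, 0.4, 0, 0, -0.07, -44.9, 15.6, 0.4, 0, 0, -0.07, -45.9, 12.4, 0.4, 0, 0, -0.07]
```

View pics/s5.png

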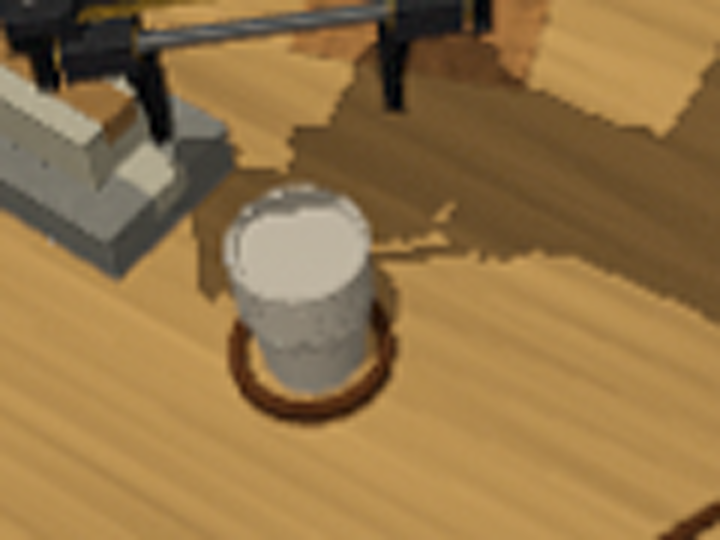

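View pics/w11.png

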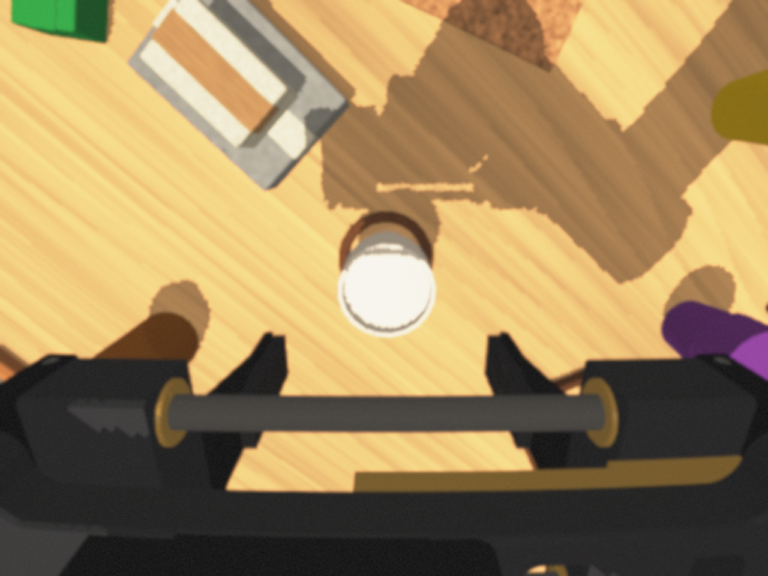

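The cups stand upright within the rim, with clear floor on all sides at (312,370) in the crop. Next is the canister.

Request:
carry_out:
  commands: [-30,37,-1,0,0,-0.07,-32,35,-1,0,0,-0.07,-34.5,32.5,-1,0,0,-0.07,-37,30,-1,0,0,-0.07,-39,27.5,-1,0,0,-0.07]

```text
time_s: 33.5
tcp_pos: [0.608, 0.1007, 0.175]
ee_rot: [[-0.465, -0.885, -0.024], [-0.885, 0.466, -0.004], [0.015, 0.019, -1.0]]
wrist_force: [0.2, 0.2, 0.4]
gripper_width: 0.999
```

```bash
python3 plan.py s=50 602,320,180,-97.8
```

```text
now [608.  100.7 175. ] yaw -117.7 F [0.2 0.2 0.4] w 86.9 t 33.5
[-38.2, 21.5, -1.2, 0.004, -0.002, -0.07, -39.7, 18.8, -1.2, 0.004, -0.002, -0.07, -40.9, 16, -1.1, 0.004, -0.002, -0.07, -41.9, 13.1, -1.1, 0.004, -0.002, -0.07, -42.7, 10.1, -1.1, 0.004, -0.002, -0.07]
```

Request:
carry_out:
  commands: [-38,21.5,-2,0.004,-0.002,-0.07,-40,19,-2,0.004,-0.002,-0.07,-41,16,-2,0.004,-0.002,-0.07,-42,13,-2,0.004,-0.002,-0.07,-38,10,-2,0.004,-0.002,-0.07]

```text
time_s: 34.12
tcp_pos: [0.5947, 0.3215, 0.1726]
ee_rot: [[-0.122, -0.992, -0.018], [-0.992, 0.122, -0.01], [0.012, 0.016, -1.0]]
wrist_force: [1.0, 0.5, 0.2]
gripper_width: 1.0
```

Request:
carry_out:
  commands: [0,0,0,0,0,0]

```text
time_s: 34.25
tcp_pos: [0.5934, 0.3238, 0.17]
ee_rot: [[-0.118, -0.993, -0.02], [-0.993, 0.119, -0.011], [0.014, 0.019, -1.0]]
wrist_force: [0.2, 0.1, -0.8]
gripper_width: 1.0
```

```bash
python3 plan.py s=50 601,335,130,-97.8;  python3 - <<'E'
from h import *
C=cal("wrist");np.savez("pics/w12c.npz",*C)
crop("wrist","w12",(0,512,0,384),1.5)
E
```

```text
now [593.4 323.8 170. ] yaw -96.8 F [ 0.2  0.1 -0.8] w 87.0 t 34.25
[-12.6, -7, 39.7, 0.019, -0.014, 0.017]
```

View pics/w12.png

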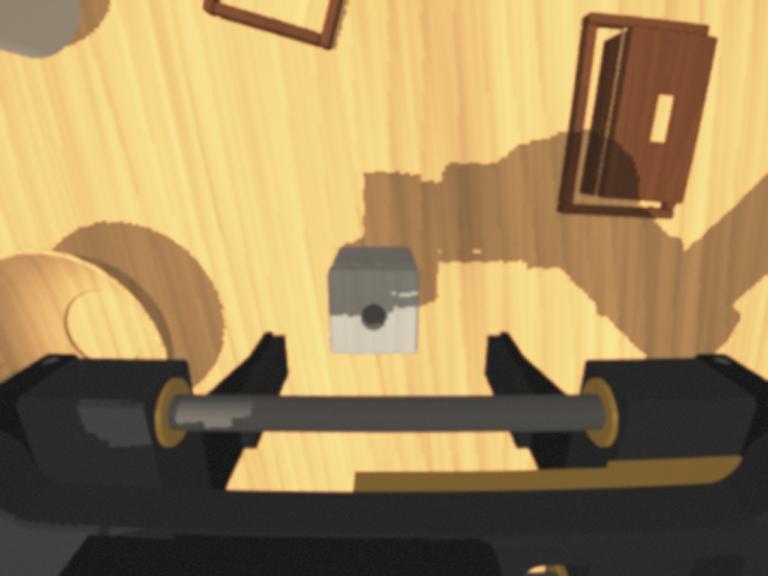

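The canister's top corners are at (329,268), (418,268), (417,353) and (331,353). The bowl on the left stays clear.

```bash
 python3 - <<'E'
from h import *
C=[v for v in np.load("pics/w12c.npz").values()]
rect(C,cp([(329,268),(418.5,267),(417,353),(331,353)],0,0,1.5),.079,.06,.06)
rect(cal("top"),cp([(92,78),(180,88),(168,180),(76,165)],110,130,5),.079,.06,.06)
E
python3 plan.py s=50 601,335.5,120,-97.8
```

```text
xy [0.6019 0.3373] xang -6.9 rms px 1.0 sides [57. 60. 58. 59.]
xy [0.6014 0.335 ] xang 82.2 rms px 0.51 sides [56. 59. 59. 56.]
now [593.2 322.3 169.8] yaw -96.9 F [ 1.1 -0.6 -0.9] w 87.0 t 34.3
[-7.4, -3.6, 24.7, 0.01, -0.007, 0.008, -7.2, -3.2, 24.8, 0.01, -0.007, 0.008]
```

Request:
carry_out:
  commands: [-7.5,-3.6,24,0.01,-0.007,0.004,-7.5,-3.4,24,0.01,-0.007,0.004,0,0,0,0,0,0,0,0,0,0,0,0]

```text
time_s: 34.8
tcp_pos: [0.601, 0.331, 0.1179]
ee_rot: [[-0.134, -0.991, -0.004], [-0.991, 0.134, -0.005], [0.005, 0.003, -1.0]]
wrist_force: [-0.1, 0.1, -0.0]
gripper_width: 1.002
```

```bash
python3 plan.py s=50 601.7,336.5,85,-97.3
```

```text
now [601.  331.  117.9] yaw -97.7 F [-0.1  0.1 -0. ] w 87.2 t 34.8
[-5.8, -0.1, 32.9, 0.003, -0.005, -0.007]
```

Request:
carry_out:
  commands: [-5.5,0,26,0.003,-0.005,-0.007,0,0,0,0,0,0,0,0,0,0,0,0]

```text
time_s: 35.17
tcp_pos: [0.6037, 0.3356, 0.0959]
ee_rot: [[-0.129, -0.992, 0.004], [-0.992, 0.129, 0.003], [-0.003, -0.004, -1.0]]
wrist_force: [-0.1, -0.1, 1.2]
gripper_width: 0.998
```

```bash
python3 plan.py s=30 601.7,336.5,32,-97.3
```

```text
now [603.7 335.6  95.9] yaw -97.4 F [-0.1 -0.1  1.2] w 86.8 t 35.175
[-0.2, 0.8, 21.3, -0.001, 0.001, 0, -0.2, 0.8, 21.3, -0.001, 0.001, 0, -0.2, 0.7, 21.3, -0.001, 0.001, 0]
```

Request:
carry_out:
  commands: [0,2,21,-0.003,0.003,0,0,1,21,-0.001,0,0,0,1,12,0,0,0,0,0,0,0,0,0]

```text
time_s: 35.67
tcp_pos: [0.6002, 0.3362, 0.0409]
ee_rot: [[-0.129, -0.992, 0.002], [-0.992, 0.129, 0.002], [-0.002, -0.002, -1.0]]
wrist_force: [0.2, 0.5, -0.2]
gripper_width: 1.001
```

```bash
python3 plan.py s=30 601.7,336.5,32,-97.3
```

```text
now [600.2 336.2  40.9] yaw -97.4 F [ 0.2  0.5 -0.2] w 87.1 t 35.675
[-0.4, -1.5, 8.9, -0.002, 0.002, -0.002]
```

Request:
carry_out:
  commands: [-0.4,-1.5,9,-0.002,0.002,0,0,0,0,0,0,0]

```text
time_s: 35.92
tcp_pos: [0.6023, 0.3368, 0.032]
ee_rot: [[-0.129, -0.992, 0.0], [-0.992, 0.129, 0.001], [-0.001, -0.0, -1.0]]
wrist_force: [-0.5, -0.1, 0.1]
gripper_width: 1.003
```

Request:
carry_out:
  commands: [0,0,0,0,0,0,0,0,0,0,0,0,0,0,0,0,0,0,0,0,0,0,0,0,0,0,0,0,0,0]
  grip: 45

```text
time_s: 36.55
tcp_pos: [0.6028, 0.3373, 0.0333]
ee_rot: [[-0.129, -0.992, 0.002], [-0.992, 0.129, 0.002], [-0.002, -0.002, -1.0]]
wrist_force: [0.6, 0.2, -0.9]
gripper_width: 0.685
```

Request:
carry_out:
  commands: [0,0,-15,0,0,0,0,0,-35,0,0,0,0,0,-35,0,0,0,0,0,-15,0,0,0,0,0,0,0,0,0]

```text
time_s: 37.17
tcp_pos: [0.6009, 0.3359, 0.1349]
ee_rot: [[-0.13, -0.991, -0.003], [-0.991, 0.13, -0.001], [0.001, 0.003, -1.0]]
wrist_force: [-0.2, -0.6, -2.9]
gripper_width: 0.687
```

```bash
python3 plan.py s=50 637,150,130,-113.8
```

```text
now [600.9 335.9 134.9] yaw -97.5 F [-0.2 -0.6 -2.9] w 59.8 t 37.175
[44.9, -15, 1.2, 0.001, 0, 0.071, 43.7, -18.2, 1.2, 0.001, 0, 0.071, 42.3, -21.2, 1.2, 0.001, 0, 0.071, 40.7, -24.2, 1.2, 0.001, 0, 0.071]
```

Request:
carry_out:
  commands: [45,-15,0,0,0,0.071,44,-18,0,0,0,0.071,42,-21,0,0,0,0.071,40,-24,0,0,0,0.071,0,0,0,0,0,0]

```text
time_s: 37.8
tcp_pos: [0.6323, 0.1448, 0.1255]
ee_rot: [[-0.41, -0.912, -0.017], [-0.912, 0.411, -0.006], [0.012, 0.014, -1.0]]
wrist_force: [0.7, 0.2, -3.5]
gripper_width: 0.689
```

Request:
carry_out:
  commands: [0,0,0,0,0,0]

```text
time_s: 37.92
tcp_pos: [0.6316, 0.1445, 0.1241]
ee_rot: [[-0.411, -0.911, -0.02], [-0.912, 0.411, -0.006], [0.014, 0.015, -1.0]]
wrist_force: [-0.0, -0.4, -3.4]
gripper_width: 0.687
```

```bash
python3 plan.py s=50 633,99,130,-113.8;  python3 - <<'E'
from h import *
C=cal("wrist");np.savez("pics/w13c.npz",*C)
crop("wrist","w13",(0,512,0,384),1.5)
E
```

```text
now [631.6 144.5 124.1] yaw -114.3 F [-0.  -0.4 -3.4] w 59.8 t 37.925
[41, -19.9, -5.6, 0.015, -0.014, -0.008]
```

View pics/w13.png

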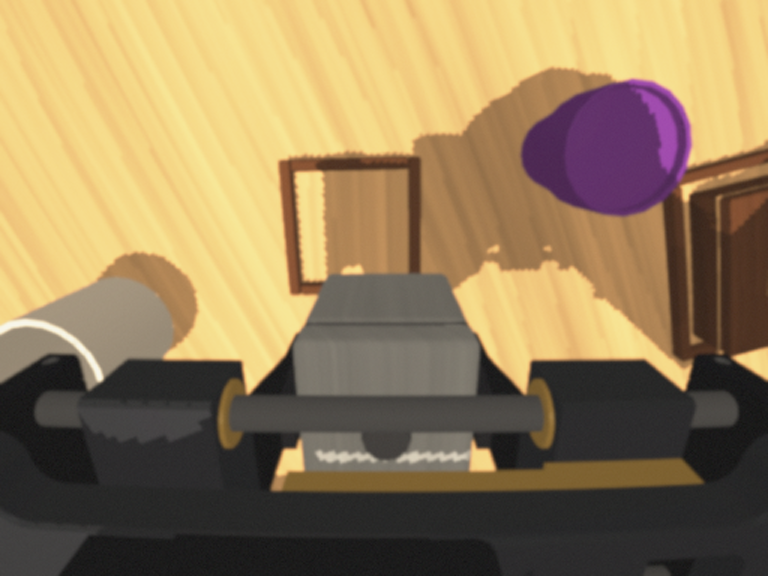

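The square rest's visible outer corners are at (280,161), (420,157) and (291,293). I'll also check where the mug on the left is.

```bash
 python3 - <<'E'
from h import *
C=[v for v in np.load("pics/w13c.npz").values()]
b=back(C,cp([(280,161),(420,157),(291,293)],0,0,1.5),.014);print(b,np.linalg.norm(b[0]-b[1]),np.linalg.norm(b[0]-b[2]),"centre",(b[1]+b[2])/2)
e=b[1]-b[0];print(np.degrees(np.arctan2(e[1],e[0]))); e=b[2]-b[0];print(np.degrees(np.arctan2(e[1],e[0])))
print("mug",back(cal("top"),[(214,88),(202,88)],.08))
b=back(C,cp([(325,275),(447,275)],0,0,1.5),.124-.033);print("can foot near edge",b,np.linalg.norm(b[0]-b[1]))
b=back(C,cp([(297,335),(480,335)],0,0,1.5),.124-.033+.079);print("can top near edge",b,np.linalg.norm(b[0]-b[1]), b.mean(0)[:2]+.03*np.array([.411,.912]))
E
```

```text
[[0.65906848 0.04404375 0.014     ]
 [0.57711071 0.07846936 0.014     ]
 [0.69390361 0.12504945 0.014     ]] 0.0888943092086958 0.08817829370946226 centre [0.63550716 0.10175941 0.014     ]
157.21560205899064
66.7306925377303
mug [[0.81635391 0.0908892  0.08      ]
 [0.81675182 0.1290194  0.08      ]]
can foot near edge [[0.64810218 0.10781976 0.091     ]
 [0.593472   0.13265445 0.091     ]] 0.0600101566197317
can top near edge [[0.64550386 0.10550908 0.17      ]
 [0.59434697 0.12893171 0.17      ]] 0.05626408280057017 [0.63225541 0.1445804 ]
```

```bash
python3 plan.py s=30 634.5,100.5,110,-113.6
```

```text
now [631.4 144.6 124. ] yaw -114.2 F [-0.6  0.2 -3.3] w 60.0 t 37.975
[19.4, -10.6, 7.1, 0.008, -0.007, -0.006, 19.5, -10.4, 7.1, 0.008, -0.007, -0.006]
```

Request:
carry_out:
  commands: [19.5,-10.5,4,0.008,-0.007,-0.006,19.5,-10.5,4,0.008,-0.007,-0.006,0,0,0,0,0,0,0,0,0,0,0,0]

```text
time_s: 38.48
tcp_pos: [0.6335, 0.1013, 0.1142]
ee_rot: [[-0.394, -0.919, -0.001], [-0.919, 0.394, -0.0], [0.001, 0.001, -1.0]]
wrist_force: [-0.3, 0.6, -3.4]
gripper_width: 0.688
```

```bash
python3 plan.py s=30 634.5,100.5,70,-113.6
```

```text
now [633.5 101.3 114.2] yaw -113.2 F [-0.3  0.6 -3.4] w 59.8 t 38.475
[0.1, -0.6, 22.1, 0, 0, 0.003, 0.1, -0.6, 22.1, 0, 0, 0.003]
```

Request:
carry_out:
  commands: [0,-1,22,0,0,0.003,0,0,20,0,0,0.003,0,0,0,0,0,0,0,0,0,0,0,0]

```text
time_s: 38.98
tcp_pos: [0.6359, 0.104, 0.0732]
ee_rot: [[-0.396, -0.918, 0.003], [-0.918, 0.396, 0.001], [-0.002, -0.002, -1.0]]
wrist_force: [0.7, 0.5, -2.9]
gripper_width: 0.688
```

```bash
python3 plan.py s=30 634.5,100.5,52,-113.6; python3 - <<'E'
from h import *
crop("wrist","w14",(0,512,0,384),1.5)
im=capture("scene")[:,:,::-1];cv2.imwrite("pics/s6.png",cv2.resize(im[200:310,220:350],None,fx=5,fy=5,interpolation=cv2.INTER_CUBIC))
E
```

```text
now [635.9 104.   73.2] yaw -113.3 F [ 0.7  0.5 -2.9] w 59.9 t 38.975
[3.8, -0.1, 21.2, -0.002, 0.002, 0.005]
```

View pics/s6.png

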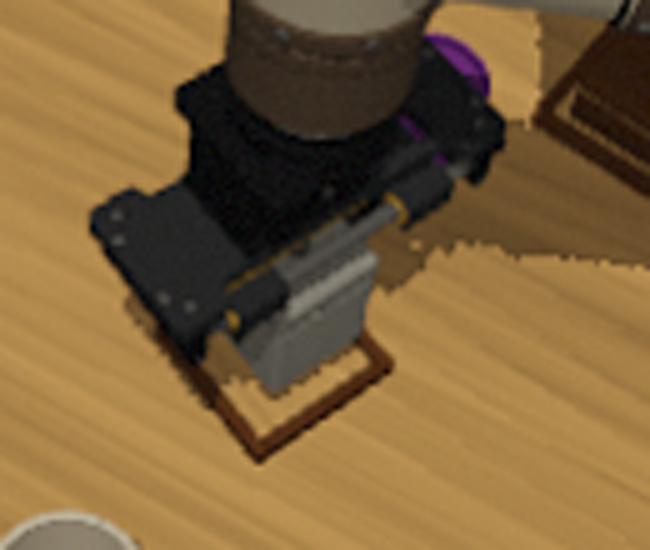

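View pics/w14.png

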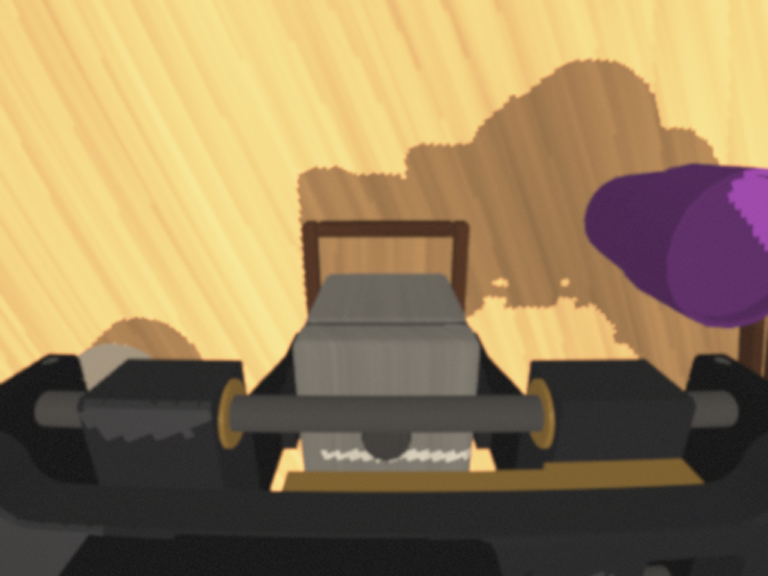

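```bash
 python3 - <<'E'
from h import *
C=cal("wrist"); a=np.radians(66.4);u=np.array([np.cos(a),np.sin(a)])
b=back(C,cp([(302,222),(468,222)],0,0,1.5),.014);print(np.linalg.norm(b[0]-b[1]),np.degrees(np.arctan2(*(b[0]-b[1])[1::-1])),b.mean(0)[:2]+.046*u)
b=back(C,cp([(325,275),(447,275)],0,0,1.5),.0732-.033);print(np.linalg.norm(b[0]-b[1]),b.mean(0)[:2]+.03*u)
print(sense()['tcp_pos'])
E
```

```text
0.0889655342507364 -23.260315292955916 [0.63628715 0.10135585]
0.05983532535729044 [0.63796557 0.10697254]
[0.63565418 0.10383694 0.07317998]
```

```bash
python3 plan.py s=30 634.2,99.5,52,-113.4
```

```text
now [635.7 103.8  73.2] yaw -113.4 F [-0.8 -0.3 -2.2] w 59.8 t 39.075
[4.6, -0.3, 21.2, -0.002, 0.002, 0.001]
```

Request:
carry_out:
  commands: [4.6,-0.3,19,-0.002,0.002,0,0,0,0,0,0,0,0,0,0,0,0,0]

```text
time_s: 39.45
tcp_pos: [0.6345, 0.0993, 0.0539]
ee_rot: [[-0.396, -0.918, 0.001], [-0.918, 0.396, 0.0], [-0.001, -0.001, -1.0]]
wrist_force: [-0.2, -0.0, -2.8]
gripper_width: 0.684
```

```bash
python3 plan.py s=30 634.2,99.5,44,-113.4
```

```text
now [634.5  99.3  53.9] yaw -113.4 F [-0.2 -0.  -2.8] w 59.5 t 39.45
[0, 0.4, 9.9, -0.001, 0.001, 0.001]
```

Request:
carry_out:
  commands: [0,0.3,9,0,0,0,0,0,0,0,0,0]

```text
time_s: 39.7
tcp_pos: [0.6342, 0.0994, 0.0443]
ee_rot: [[-0.397, -0.918, 0.001], [-0.918, 0.397, 0.0], [-0.001, -0.001, -1.0]]
wrist_force: [-0.5, 0.1, -3.3]
gripper_width: 0.687
```

Request:
carry_out:
  commands: [0,0,5,0,0,0,0,0,0,0,0,0]

```text
time_s: 39.95
tcp_pos: [0.6343, 0.0995, 0.039]
ee_rot: [[-0.397, -0.918, 0.002], [-0.918, 0.397, 0.0], [-0.001, -0.001, -1.0]]
wrist_force: [-1.4, 0.3, -3.2]
gripper_width: 0.687
```

Request:
carry_out:
  commands: [0,0,1.5,0,0,0,0,0,0,0,0,0]

```text
time_s: 40.2
tcp_pos: [0.635, 0.0997, 0.0385]
ee_rot: [[-0.396, -0.918, 0.003], [-0.918, 0.396, 0.001], [-0.002, -0.003, -1.0]]
wrist_force: [0.2, 0.4, -3.6]
gripper_width: 0.688
```

Request:
carry_out:
  commands: [0,0,1,0,0,0,0,0,0,0,0,0]

```text
time_s: 40.45
tcp_pos: [0.6352, 0.0997, 0.0384]
ee_rot: [[-0.396, -0.918, 0.004], [-0.918, 0.396, 0.001], [-0.002, -0.003, -1.0]]
wrist_force: [1.1, -0.7, -2.4]
gripper_width: 0.688
```

Request:
carry_out:
  commands: [0,0,1.5,0,0,0,0,0,1,0,0,0]

```text
time_s: 40.7
tcp_pos: [0.6352, 0.0997, 0.0383]
ee_rot: [[-0.395, -0.919, 0.004], [-0.919, 0.395, 0.0], [-0.002, -0.004, -1.0]]
wrist_force: [-2.1, 0.2, 3.7]
gripper_width: 0.685
```

Contact. I'll release and rise.

Request:
carry_out:
  commands: [0,0,-0.3,0,0,0,0,0,0,0,0,0,0,0,0,0,0,0,0,0,0,0,0,0]
  grip: 87

```text
time_s: 41.2
tcp_pos: [0.6367, 0.1001, 0.0386]
ee_rot: [[-0.395, -0.919, 0.007], [-0.919, 0.395, 0.001], [-0.004, -0.006, -1.0]]
wrist_force: [0.3, 0.7, 0.4]
gripper_width: 0.978
```

Request:
carry_out:
  commands: [0,0,-20,0,0,0,0,0,-35,0,0,0,0,0,-40,0,0,0,0,0,-40,0,0,0,0,0,0,0,0,0]

```text
time_s: 41.82
tcp_pos: [0.6358, 0.0997, 0.1762]
ee_rot: [[-0.395, -0.919, 0.006], [-0.919, 0.395, -0.0], [-0.002, -0.005, -1.0]]
wrist_force: [-0.6, -0.3, 0.2]
gripper_width: 0.999
```

```bash
python3 plan.py s=55 450,430,240,-50; python3 - <<'E'
from h import *
C=cal("wrist");np.savez("pics/w15c.npz",*C)
crop("wrist","w15",(0,512,0,384),1.5)
E
```

```text
now [635.8  99.7 176.2] yaw -113.3 F [-0.6 -0.3  0.2] w 86.9 t 41.825
[-32.9, 43, -9.3, -0.001, 0, -0.158, -39.2, 37.3, -9.2, -0.001, 0, -0.158, -44.6, 30.7, -9.2, -0.001, 0, -0.158, -48.9, 23.3, -9.2, -0.001, 0, -0.158, -51.9, 15.3, -9.1, -0.001, 0, -0.158]
[-53.7, 7, -9.1, -0.001, 0, -0.158, -54.1, -1.5, -9.1, -0.001, 0, -0.158]
```

View pics/w15.png

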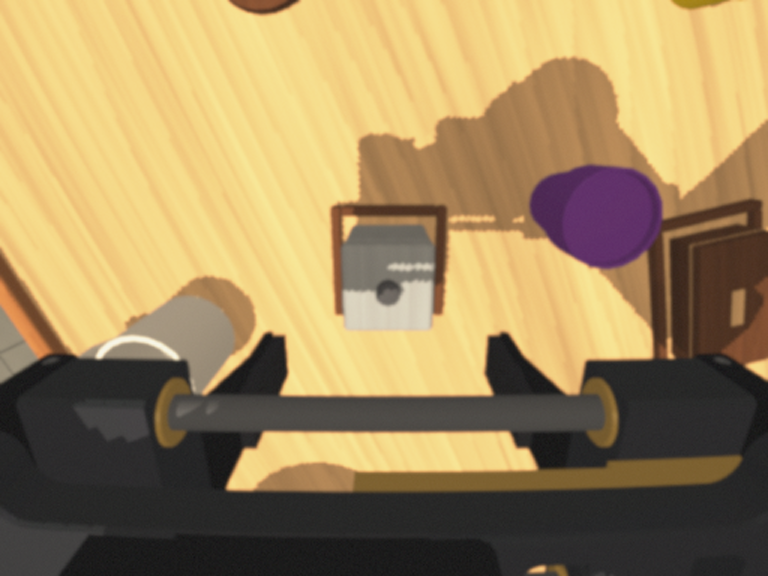

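The canister, (342,228)–(434,330), stands parallel inside the square rest. I'll back off to check with the top and scene cameras.

Request:
carry_out:
  commands: [-33,43,-12,0,0,-0.158,-39,37,-12,0,0,-0.158,-44,31,-12,0,0,-0.158,-49,23,-12,0,0,-0.158,-52,15,-12,0,0,-0.158]

```text
time_s: 42.5
tcp_pos: [0.4954, 0.3354, 0.2255]
ee_rot: [[0.389, -0.921, -0.013], [-0.921, -0.389, -0.009], [0.003, 0.015, -1.0]]
wrist_force: [0.7, -0.0, -0.1]
gripper_width: 0.996
```

Request:
carry_out:
  commands: [-50,7,-12,0,0,-0.1,-50,0,-12,0,0,-0.1,-40,0,0,0,0,0,0,0,0,0,0,0]

```text
time_s: 43.0
tcp_pos: [0.4163, 0.461, 0.2438]
ee_rot: [[0.575, -0.818, -0.019], [-0.818, -0.575, -0.016], [0.002, 0.025, -1.0]]
wrist_force: [-0.4, 0.2, 0.1]
gripper_width: 0.999
```

```bash
python3 - <<'E'
from h import *
crop("top","t9",(110,400,130,250),2.7)
im=np.load("pics/t9.npy");cv2.imwrite("pics/t9a.png",cv2.resize(im[130:250,110:260],None,fx=5,fy=5,interpolation=cv2.INTER_CUBIC))
cv2.imwrite("pics/t9b.png",cv2.resize(im[130:250,260:400],None,fx=5,fy=5,interpolation=cv2.INTER_CUBIC))
crop("scene","s9",(100,400,130,320),2.6)
E
```

```text
(no output)
```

View pics/t9a.png

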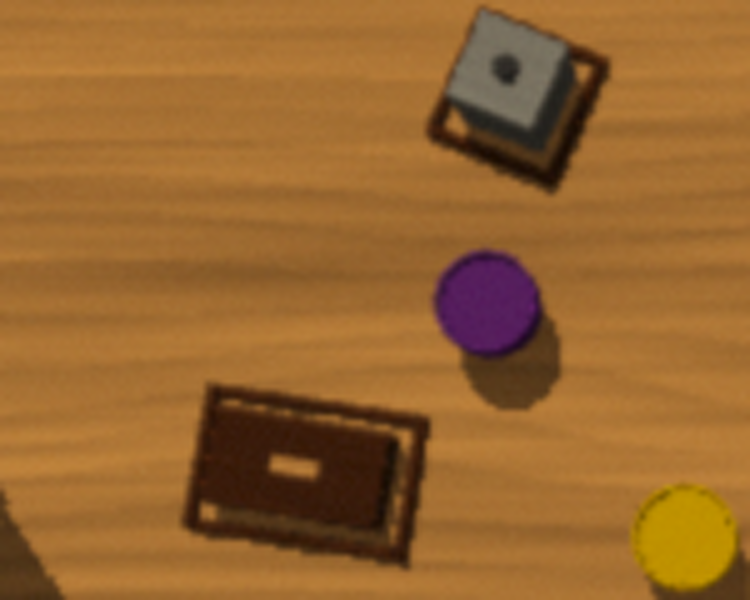

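View pics/t9b.png

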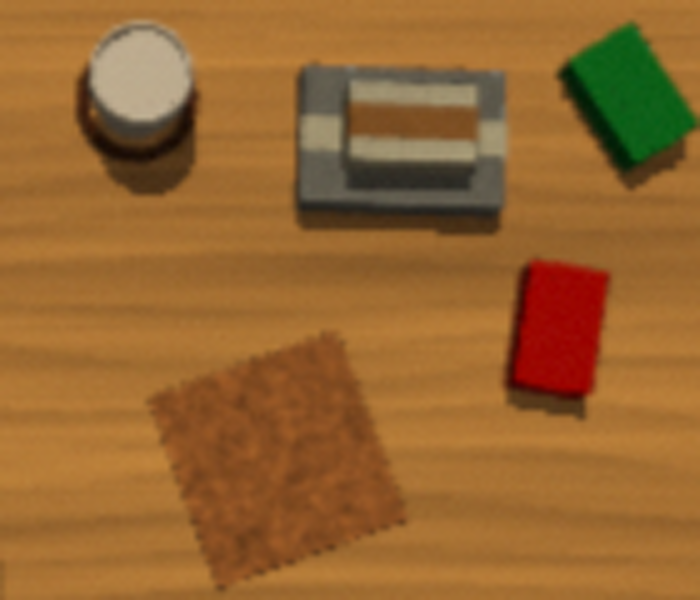

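View pics/s9.png

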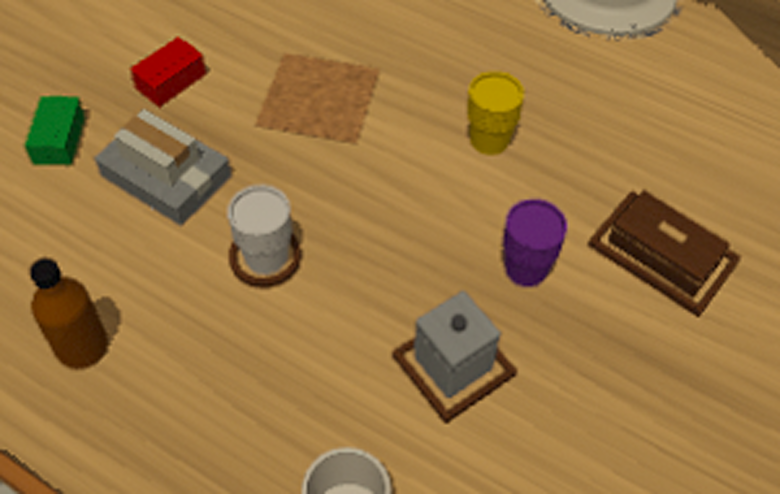

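```bash
python3 - <<'E'
from h import *
C=cal("top"); A=lambda p:cp(p,110,130,5); B=lambda p:cp(p,260,130,5)
print("can");rect(C,A([(485,7),(572,45),(530,132),(447,95)]),.084,.06,.06)
print("box");rect(C,A([(213,405),(397,435),(380,528),(200,498)]),.045,.112,.062)
print("small");rect(C,B([(349,78),(477,84),(475,163),(345,157)]),.074,.08,.05)
print("big");rect(C,B([(303,65),(506,70),(500,208),(298,208)]),.036,.13,.09)
print("cups",back(C,B([(141,74)]),.093))
finish_job()
E
```

```text
can
xy [0.6351 0.0978] xang 65.7 rms px 0.26 sides [60. 61. 57. 61.]
box
xy [0.3918 0.2323] xang 80.7 rms px 0.64 sides [118.  59. 114.  59.]
small
xy [ 0.6013 -0.3087] xang 86.6 rms px 0.08 sides [80. 50. 81. 50.]
big
xy [ 0.5985 -0.3084] xang 87.9 rms px 0.48 sides [130.  90. 128.  93.]
cups [[ 0.62796865 -0.13976586  0.093     ]]
the job is handed in; nothing more can be done
```

The tea station is set out as asked, and I handed it in at about 43 s of the 131 s allowed. The order was:
1. The small carton went onto the cork mat.
2. The chopstick box went into the long rest.
3. The small carton went back on the big carton.
4. The cups went into the round rest.
5. The canister went into the square rest.

The last top and scene pictures show all three items upright inside their rims, with the gripper open and well clear. These are the offsets measured from the top picture:

| Item | Offset from centre | Angle difference |
|---|---|---|
| Canister in square rest | about 2 mm | under 1° |
| Chopstick box in long rest | about 2 mm | under 1° |
| Cups in round rest | about 1 mm | not applicable |
| Small carton on big carton | about 3 mm | about 1° |

The big carton measured in the same place as at the start, and the look-alikes look untouched.

- **Camera disagreement:** the wrist and top cameras differed by 2–5 mm on some points, so I aimed the cups and the canister between the two. The box followed the wrist camera. All of this stayed within the roughly 8 mm of play in the rests.
- **Mat contact:** the wrist force briefly read about 18 N when the small carton touched the mat, well under the limits.

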